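# Put the chalks away and snap the tub shut

## Task

Tidy up the chalk: lift the loose lid off the tub by its knob and lay it flat, knob up, in the middle of the cork mat, then put every chalk stick into the tub. Once all the chalk is in, put the lid back on and press it down until it has snapped fully home, level on the rim all round. Leave the eraser, the sharpener and the stapler where they are.

Things in the scene. Friction and masses are not known exactly. Their poses are not given: they have to be found in the camera images.
- tub: Round grey plastic tub, fixed to the desk, upright: outer diameter 134 mm, 84 mm high, wall and floor 4 mm thick. Origin: centre of its underside, at desk height, z up. Just inside the rim three small sprung catches, 120 degrees apart, hold the lid's bead; the noses lie on a 110 mm circle and give way outwards by up to 4 mm.
- tub_rim (a point): Centre of the tub's mouth, in the plane of the rim, 84 mm above the desk.
- lid: Loose round white lid, about 0.12 kg: disc 140 mm across, 3 mm thick; under it a plug 19 mm deep, 104 mm across at its foot, with a 114 mm bead 9 mm up; on top a black cylinder knob, 28 mm across, 28 mm tall. Origin: centre of the plug's foot, z up through the knob; disc at z = 19 to 22 mm, knob to 50 mm. At the start it lies loose on the catches, 6 to 10 mm too high, slightly askew.
- lid_knob_top (a point): Centre of the top of the lid's knob, 50 mm above the lid's origin. A straight push here of about 6 to 12 N drives the bead past the catches and snaps the lid home: then the disc lies on the rim and the lid's origin is 65 mm above the tub's origin.
- mat: Round cork mat lying fixed on the desk, 170 mm diameter, 4 mm thick; origin: centre of its underside on the desk.
- chalk0: Chalk stick, a square bar with rounded edges, 56 mm long (along its x axis), 18 x 18 mm across, 30 g, pale coloured (the colour means nothing). Origin: its centre. Lies flat on the desk at the start. May be absent (None): 3 to 5 of the five are present.
- chalk1: Chalk stick, a square bar with rounded edges, 56 mm long (along its x axis), 18 x 18 mm across, 30 g, pale coloured (the colour means nothing). Origin: its centre. Lies flat on the desk at the start. May be absent (None): 3 to 5 of the five are present.
- chalk2: Chalk stick, a square bar with rounded edges, 56 mm long (along its x axis), 18 x 18 mm across, 30 g, pale coloured (the colour means nothing). Origin: its centre. Lies flat on the desk at the start. May be absent (None): 3 to 5 of the five are present.
- chalk3: Chalk stick, a square bar with rounded edges, 56 mm long (along its x axis), 18 x 18 mm across, 30 g, pale coloured (the colour means nothing). Origin: its centre. Lies flat on the desk at the start. May be absent (None): 3 to 5 of the five are present.
- chalk4: Chalk stick, a square bar with rounded edges, 56 mm long (along its x axis), 18 x 18 mm across, 30 g, pale coloured (the colour means nothing). Origin: its centre. Lies flat on the desk at the start. May be absent (None): 3 to 5 of the five are present.
- eraser: Bystander: two-tone rubber eraser block, 60 x 22 x 12 mm, on the desk. Origin: centre of its underside.
- sharpener: Bystander: small pencil sharpener, 36 x 42 x 16 mm, on the desk. Origin: centre of its underside.
- stapler: Bystander: black stapler, 130 x 34 x 38 mm, on the desk, long side along its x axis. Origin: centre of its underside.

How it is judged:
On the way, in this order (a step that is already met when the one before it is completed fails the run):
1. the lid lies flat, knob up, on the cork mat, let go (horizontal distance between lid and mat below 0.045 m and z of lid in the frame of mat below 0.009 m and angle between lid's own z axis and vertical below 0.06 rad and contact force between lid and the fingers below 0.05 N and linear speed of lid below 0.02 m/s), for 0.2 s.
2. every chalk stick is in the tub while the lid is still off (horizontal distance between each of chalk0, chalk1, chalk2, chalk3, chalk4 and tub below 0.058 m and z of chalk0 in the frame of tub between 0 and 0.068 m and z of chalk1 in the frame of tub between 0 and 0.068 m and z of chalk2 in the frame of tub between 0 and 0.068 m and z of chalk3 in the frame of tub between 0 and 0.068 m and z of chalk4 in the frame of tub between 0 and 0.068 m and contact force between each of chalk0, chalk1, chalk2, chalk3, chalk4 and the fingers below 0.05 N and horizontal distance between lid and tub above 0.1 m), for 0.2 s.
At the end, for the whole second after the job is handed in: Every chalk stick is in the tub (centre within 58 mm of its axis, 0 to 68 mm above its underside); the lid is snapped home, knob up: origin 62 to 67 mm above the tub's (65 when home), within 5 mm of the axis, tilt under 0.025 rad, at rest (horizontal distance between each of chalk0, chalk1, chalk2, chalk3, chalk4 and tub below 0.058 m and z of chalk0 in the frame of tub between 0 and 0.068 m and z of chalk1 in the frame of tub between 0 and 0.068 m and z of chalk2 in the frame of tub between 0 and 0.068 m and z of chalk3 in the frame of tub between 0 and 0.068 m and z of chalk4 in the frame of tub between 0 and 0.068 m and z of lid in the frame of tub between 0.062 and 0.067 m and horizontal distance between lid and tub below 0.005 m and angle between lid's own z axis and vertical below 0.025 rad and linear speed of lid below 0.02 m/s); the robot touches nothing.
It fails at once if the eraser is shoved more than 40 mm (distance of eraser from where it was at the start of the episode above 0.04 m).
It fails at once if the sharpener is shoved more than 40 mm (distance of sharpener from where it was at the start of the episode above 0.04 m).
It fails at once if the stapler is shoved more than 40 mm (distance of stapler from where it was at the start of the episode above 0.04 m).
Of chalk0, chalk1, chalk2, chalk3, chalk4 only 3 to 5 are there at a start; the rules pass over those that are not, and their reading is None.
At some moment in a run one of chalk0, chalk1, chalk2, chalk3, chalk4 may be knocked a few centimetres aside while the robot is not near it.
Once in a run the grip may slacken for a moment while it holds something.
It also fails if it takes over 210 s, if anything falls off the work surface, if the arm or the gripper's body presses on something with over 40 N, if the wrist force passes 120 N, or if a joint passes its speed limit or range.

## Robot

A 6-joint arm with a two-finger parallel gripper is mounted at the origin on the work surface. World frame = base frame: x ahead of the robot, y to its left, z up, the work surface at z = 0. Lengths are in m, angles in rad, forces in N, time in s.
With the tool pointing down it reaches from about 0.375 to 0.9 m from the base axis. Payload 3.1 kg.
Tool frame: the origin (TCP) lies between the finger pads; the fingertips stand 19 mm ahead of it and the grasp point (between the pads) is the TCP; z points along the fingers, y is the line along which they close (so a half turn about z gives the same grasp; the last joint's range is limited). The gripper opens to 87 mm and grips with 3 to 60 N. Pads are 19 mm wide; open, the fingers measure 117 mm over their backs; the gripper's body (75 mm by 190 mm) begins 51 mm behind the grasp point.
Start: joints at [-1.482, 0.527, 1.433, -0, 1.181, -0.178], TCP at [0.165, -0.603, 0.242] pointing down, gripper open.
Joint ranges: [-3.08, 3.08], [-0.75, 2.2], [0.22, 2.44], [-1.43, 4.57], [0, 2.65], [-2.85, 2.85]. Speed limits (rad/s): [2.79, 2.79, 3.14, 3.14, 3.14, 3.14].

## Interface

Orientations are given as a unit quaternion [x, y, z, w].
In Python, from rig import telemetry, viewer, hand_in gives the robot as it stands. The module is installed in compiled form; this text tells all that it offers.
- The arm moves only by the shell command python3 -m creep 'ROWS' [FORCE]. ROWS is JSON, a list of rows, each an object with "translation": the shift along the tool's x, y, z in mm, a list of three; "roll": the turn about the tool's z in degrees; "gripper": the finger opening in mm, from 0 to 87. In form: [{"translation": [tx, ty, tz], "roll": roll, "gripper": gripper}, ...]. A call has 1 to 5 rows; each row is the pose to reach, as a shift and turn from the pose commanded when the call began, along the tool's axes at that moment; what a row does not reach only later rows make up. A row lasts 1/12 s, in which the tool goes at most 41.7 mm and 7.16 degrees, less where a joint would pass 70% of its speed; a pose out of reach is approached as far as the arm can. A call with a gripper value outside its range is refused whole. The fingers move at their own pace and stop on an object; FORCE is the grip in N (left out, the last holds). Time passes only in rows, so rows that repeat a pose let the fingers close. It gives the time, the measured TCP pose, the force, the opening and the grip force at its end, in the units of the state.
- telemetry.get_obs(): the state, without advancing time (a new reading comes with each control period).
- viewer.camera(name): name is "scene" or "side" or "wrist"; returns the picture (384x512x3 uint8, blue, green, red); there is no depth.
- viewer.camera_info(name): a dict with "intrinsics" (3x3 intrinsics, pixels), "k1" (the pictures are not rectified: a ray, as slopes to the right and down, at radius r is drawn at 1 + k1 r^2 times it, then the intrinsics apply), "rvec" (rotation vector, rad) and "tvec" (3), from world to camera coordinates, as OpenCV has them; the wrist camera has in their place "hand_eye" (4x4, takes a point from camera to tool coordinates, whose origin is the TCP and whose axes are the flange's). Camera axes: x right, y down, z forward; pixel columns grow to the right and rows downward; lengths in m; the calibration is good to about 2 mm. A picture is of the moment at which its call begins: read the wrist's pose just before it. camera_info takes no time and is no camera call.
- hand_in(): hands the job in; it is judged then, once.
Trained networks look in the newest picture that a camera, given by its name, has taken for a name from the list of things; names that differ only in an ending like _2 or _b are one class to them, and where a whole thing is asked for, a point or a joint stands for the part that bears it (a point fixed in the world has none). Each returns a list of dicts, best first, with "p" (0 to 1); they miss things now and then, are a little off and sometimes report something else, mostly with a low value. They report only what shows in the picture. A call takes as long as a camera call.
- viewer.recognise(camera, thing): "bbox" ([left, top, width, height] in pixels, round what is visible of it).
The state is a dict: "time": time; "q": joint angles; "joint_velocities": joint speeds; "joint_torque": joint torques, N m; "position": TCP position; "tool_rot": TCP orientation; "ft_force": force on the tool from outside, world axes, zero at the start; "moment": the same for the moment, N m; "grip_width": finger opening in m; "grip_force": force on a finger pad.
Only numpy, scipy, OpenCV 4.12 (cv2) and the standard library are available. Lean on these libraries where they do the work, as an engineer would, in place of code of your own. Each camera call takes 0.05 s, during which the arm holds its last target. There are 200 camera calls.

## Working session

There is one attempt and no reset: what is moved stays moved. The work goes in short steps, Python scripts to look and compute and a shell command to move; the robot and the scene stay as the last step left them, time stands still between calls to the robot, and variables do not carry over. Pictures are saved under pics/ and viewed, at most 14 in all, crops included, and the job is handed in when it is done.

```bash
mkdir -p pics
cat > h.py <<'E'
import numpy as np, cv2
from scipy.spatial.transform import Rotation as R
from rig import telemetry, viewer, hand_in
def pose():
    o=telemetry.get_obs(); return np.array(o["position"]),R.from_quat(o["tool_rot"]).as_matrix()
def cam(name):
    i=viewer.camera_info(name); K=np.array(i["intrinsics"])
    if "rvec" in i:
        Rw=cv2.Rodrigues(np.array(i["rvec"],float))[0]; return K,i["k1"],Rw.T,-Rw.T@np.array(i["tvec"]).ravel()
    p,Rt=pose(); H=np.array(i["hand_eye"]); return K,i["k1"],Rt@H[:3,:3],p+Rt@H[:3,3]
def px2w(c,uv,z):
    K,k1,Rc,C=c; uv=np.array(uv,float).reshape(-1,1,2)
    n=cv2.undistortPoints(uv,K,np.array([k1,0,0,0,0.]))[:,0]
    d=np.c_[n,np.ones(len(n))]@Rc.T
    return C+d*((z-C[2])/d[:,2])[:,None]
def w2px(c,P):
    K,k1,Rc,C=c; P=(np.array(P,float).reshape(-1,3)-C)@Rc
    return cv2.projectPoints(P,np.zeros(3),np.zeros(3),K,np.array([k1,0,0,0,0.]))[0][:,0]
def tool(dw): # world shift (m) -> tool mm
    return np.round(pose()[1].T@np.array(dw)*1000,1)
E
python3 - <<'E'
from h import *
o=telemetry.get_obs(); print(o["time"],o["position"],R.from_quat(o["tool_rot"]).as_matrix().round(3).tolist())
H={'tub':.05,'lid':.095,'lid_knob_top':.12,'mat':.004,'chalk0':.009,'eraser':.006,'sharpener':.008,'stapler':.019}
ims=[]
for n in ("scene","side"):
    im=viewer.camera(n).copy(); c=cam(n); print(n,c[3])
    for t,z in H.items():
        for r in viewer.recognise(n,t):
            x,y,w,h=r["bbox"]
            if r["p"]<.2: continue
            print(t,round(r["p"],2),np.round([x,y,w,h]),px2w(c,(x+w/2,y+h/2),z)[0].round(3))
            cv2.rectangle(im,(int(x),int(y)),(int(x+w),int(y+h)),(0,0,255),1); cv2.putText(im,t[:6],(int(x),int(y)),0,.35,(0,0,255))
    cv2.imwrite(f"pics/{n}0.png",im)
im=viewer.camera("wrist"); cv2.imwrite("pics/w0.png",im)
print(viewer.camera_info("wrist")["hand_eye"])
E
```

```text
0.0 [ 0.16474724 -0.60217512  0.24057072] [[0.965, 0.264, -0.0], [0.264, -0.965, 0.002], [0.0, -0.002, -1.0]]
scene [ 1.3372611  -0.45814531  1.05353896]
tub 0.56 [168. 224.  49.  38.] [ 0.643 -0.216  0.05 ]
lid 0.96 [169. 202.  49.  40.] [ 0.615 -0.194  0.095]
lid_knob_top 0.7 [166. 204.  51.  36.] [ 0.633 -0.206  0.12 ]
mat 0.83 [291. 167.  55.  40.] [0.639 0.223 0.004]
chalk0 0.62 [256. 204.   7.  18.] [0.628 0.01  0.009]
chalk0 0.61 [208. 186.   9.  18.] [ 0.492 -0.071  0.009]
chalk0 0.5 [278. 141.  13.  17.] [0.445 0.228 0.009]
chalk0 0.41 [242. 169.   8.  10.] [0.474 0.061 0.009]
eraser 0.6 [244. 258.  21.  14.] [ 0.768 -0.099  0.006]
stapler 0.77 [ 75. 245.  46.  22.] [ 0.52  -0.449  0.019]
side [0.26154925 0.88948551 0.79779314]
tub 0.72 [254. 178.  36.  17.] [ 0.583 -0.132  0.05 ]
lid 0.92 [254. 157.  39.  25.] [ 0.596 -0.179  0.095]
lid_knob_top 0.73 [183. 240.  61.  36.] [0.583 0.329 0.12 ]
lid_knob_top 0.66 [254. 158.  35.  23.] [ 0.591 -0.138  0.12 ]
mat 0.84 [184. 240.  58.  37.] [0.64  0.235 0.004]
mat 0.24 [213. 309.  14.  20.] [0.525 0.415 0.004]
chalk0 0.54 [242. 212.   9.   8.] [0.625 0.011 0.009]
chalk0 0.47 [278. 229.  11.  15.] [0.474 0.059 0.009]
sharpener 0.66 [208. 309.  20.  18.] [0.533 0.417 0.008]
stapler 0.68 [296. 152.  29.  14.] [ 0.516 -0.439  0.019]
[[-5.83961542e-04 -9.58058076e-01 -2.86573519e-01  7.87209905e-02]
 [ 9.99999073e-01 -2.07054323e-04 -1.34552186e-03  1.51465759e-04]
 [ 1.22975180e-03 -2.86574039e-01  9.58057309e-01 -1.43047664e-01]
 [ 0.00000000e+00  0.00000000e+00  0.00000000e+00  1.00000000e+00]]
```

View pics/scene0.png

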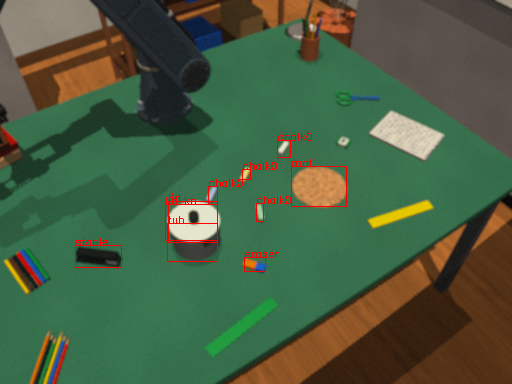

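View pics/side0.png

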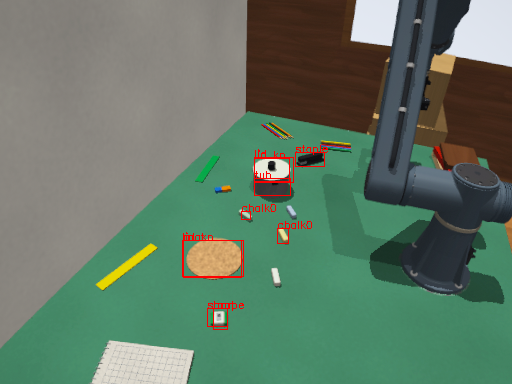

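The pictures show four chalk sticks: scene pixels (212,193), (246,174), (284,148) and (260,212). The lid knob is at (193,216), the mat at (319,187) and the sharpener near (343,141). I'll move over the tub for a wrist look.

```bash
python3 -m creep '[{"translation":[160,-86,0],"roll":0,"gripper":87},{"translation":[160,-86,0],"roll":0,"gripper":87},{"translation":[160,-86,0],"roll":0,"gripper":87},{"translation":[160,-86,0],"roll":0,"gripper":87},{"translation":[160,-86,0],"roll":0,"gripper":87}]'
python3 -m creep '[{"translation":[160,-86,0],"roll":0,"gripper":87},{"translation":[160,-86,0],"roll":0,"gripper":87},{"translation":[160,-86,0],"roll":0,"gripper":87},{"translation":[160,-86,0],"roll":0,"gripper":87},{"translation":[160,-86,0],"roll":0,"gripper":87}]'
python3 -m creep '[{"translation":[160,-86,0],"roll":0,"gripper":87},{"translation":[160,-86,0],"roll":0,"gripper":87},{"translation":[160,-86,0],"roll":0,"gripper":87},{"translation":[160,-86,0],"roll":0,"gripper":87},{"translation":[160,-86,0],"roll":0,"gripper":87}]'
python3 -m creep '[{"translation":[0,0,0],"roll":0,"gripper":87},{"translation":[0,0,0],"roll":0,"gripper":87}]'
python3 - <<'E'
from h import *
im=viewer.camera("wrist"); c=cam("wrist"); cv2.imwrite("pics/w1.png",im)
for t in("lid","lid_knob_top"): print(t,[(round(r["p"],2),np.round(r["bbox"])) for r in viewer.recognise("wrist",t)])
print(pose())
s=cam("scene"); print(px2w(s,(193.5,212),.12))
E
```

```text
time: 1.37
position: [0.2993, -0.4731, 0.2415]
tool_rot: [0.991, 0.135, 0.001, -0.002]
ft_force: [-0.7, 1.1, -0.2]
grip_width: 0.0867
grip_force: 0.0
time: 1.78
position: [0.431, -0.349, 0.2418]
tool_rot: [0.991, 0.135, 0.001, -0.001]
ft_force: [-0.4, -0.0, -0.3]
grip_width: 0.0874
grip_force: 0.0
time: 2.2
position: [0.5633, -0.224, 0.2418]
tool_rot: [0.991, 0.135, 0.001, -0.0]
ft_force: [-0.0, -0.7, 0.2]
grip_width: 0.0868
grip_force: 0.0
time: 2.37
position: [0.5598, -0.2274, 0.2413]
tool_rot: [0.991, 0.134, -0.0, 0.0]
ft_force: [-0.8, -0.9, 0.2]
grip_width: 0.0869
grip_force: 0.0
lid [(0.67, array([163.,  52., 140., 145.])), (0.46, array([368., 196.,  43.,  62.]))]
lid_knob_top [(0.94, array([160.,  52., 143., 143.]))]
(array([ 0.55865752, -0.22887861,  0.24148962]), array([[ 9.65134506e-01,  2.61753095e-01, -8.38047275e-04],
       [ 2.61752948e-01, -9.65134868e-01, -2.82596697e-04],
       [-8.82799207e-04,  5.33824782e-05, -9.99999609e-01]]))
[[ 0.60456279 -0.18426389  0.12      ]]
```

View pics/w1.png

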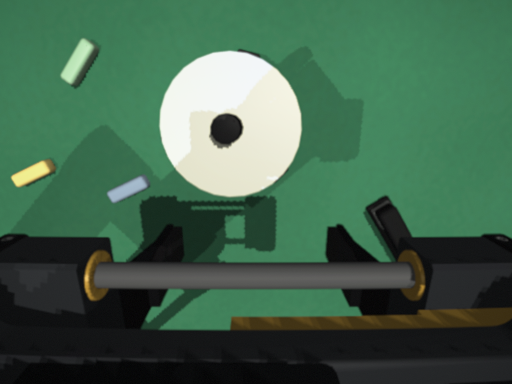

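The wrist picture shows the lid centred near (231,124) with the knob top at (226,127). Chalk sticks show at (79,62), (33,173) and (128,190), and the stapler at (388,225).

```bash
cat >> h.py <<'E'
def chalks(im,c,lo=60,zc=.012):
    "bright, non-green blobs of chalk size in the wrist picture -> (px, world xy, long-axis angle in world deg, length mm, width mm)"
    b,g,r=[im[...,k].astype(int) for k in range(3)]
    m=((r>90)|(b>110))&(g-np.maximum(r,b)<30)
    m=cv2.morphologyEx(m.astype(np.uint8)*255,cv2.MORPH_OPEN,np.ones((3,3)))
    out=[]
    for ct in cv2.findContours(m,cv2.RETR_EXTERNAL,cv2.CHAIN_APPROX_NONE)[0]:
        if cv2.contourArea(ct)<150: continue
        w=px2w(c,ct[:,0,:],zc)[:,:2]*1000
        (x,y),(a,bb),t=cv2.minAreaRect(w.astype(np.float32))
        if a<bb: a,bb,t=bb,a,t+90
        if 35<a<90 and 12<bb<45: out.append((ct[:,0].mean(0).round(),np.round([x/1000,y/1000],4),round((t+90)%180-90),round(a),round(bb)))
    return out
def grasp(xy,yaw,z):
    "tool mm shift and roll(deg) so that tool x lies along world direction yaw (mod 180)"
    p,Rt=pose(); cur=np.degrees(np.arctan2(Rt[1,0],Rt[0,0])); roll=-((yaw-cur+90)%180-90)
    return tool(np.r_[xy,z]-p),round(roll,1)
E
python3 - <<'E'
from h import *
im=viewer.camera("wrist"); c=cam("wrist")
for x in chalks(im,c): print(x)
g=cv2.cvtColor(im,cv2.COLOR_BGR2GRAY); m=((g<45).astype(np.uint8)*255); m[:90]=0;m[170:]=0;m[:,:190]=0;m[:,260:]=0
ct=max(cv2.findContours(m,0,2)[0],key=cv2.contourArea); print(cv2.minEnclosingCircle(ct))
k=px2w(c,cv2.minEnclosingCircle(ct)[0],.117)[0];print("knob",k)
m=((im.min(2)>120).astype(np.uint8)*255); ct=max(cv2.findContours(m,0,2)[0],key=cv2.contourArea); e=cv2.fitEllipse(cv2.convexHull(ct)); print(e, px2w(c,e[0],.094)[0])
print(grasp(k[:2],15,.24),grasp(k[:2],15,.112))
E
```

```text
(array([ 89., 276.]), array([ 0.3398, -0.0364]), 3, 82, 18)
(array([126., 188.]), array([ 0.4889, -0.0711]), -50, 59, 18)
(array([ 32., 172.]), array([0.477 , 0.0568]), -52, 66, 19)
((224.4264678955078, 126.7867660522461), 15.33962345123291)
knob [ 0.60992016 -0.18721862  0.117     ]
((228.5457000732422, 121.58295440673828), (142.16419982910156, 147.1374053955078), 161.2532958984375) [ 0.61362008 -0.18808193  0.094     ]
(array([ 60.4, -26.9,   1.5]), np.float64(0.2)) (array([ 60.5, -26.9, 129.5]), np.float64(0.2))
```

```bash
python3 -m creep '[{"translation":[60,-27,60],"roll":0,"gripper":60},{"translation":[60,-27,60],"roll":0,"gripper":60},{"translation":[60,-27,60],"roll":0,"gripper":60},{"translation":[60,-27,60],"roll":0,"gripper":60},{"translation":[60,-27,60],"roll":0,"gripper":60}]' 25
python3 -m creep '[{"translation":[0,0,30],"roll":0,"gripper":60},{"translation":[0,0,63],"roll":0,"gripper":60},{"translation":[0,0,63],"roll":0,"gripper":60},{"translation":[0,0,63],"roll":0,"gripper":60}]'
python3 - <<'E'
from h import *
im=viewer.camera("wrist"); cv2.imwrite("pics/w2.png",im); print(pose()[0], telemetry.get_obs()["ft_force"])
E
```

```text
time: 2.98
position: [0.6099, -0.1867, 0.1815]
tool_rot: [0.991, 0.133, -0.001, 0.0]
ft_force: [-0.1, 0.0, -0.5]
grip_width: 0.064
grip_force: 0.0
time: 3.32
position: [0.6091, -0.1865, 0.1186]
tool_rot: [0.991, 0.132, -0.001, -0.001]
ft_force: [0.1, 0.2, 0.9]
grip_width: 0.0601
grip_force: 0.0
[ 0.61062283 -0.18698562  0.12012355] [ 0.2449536  -0.27444291  0.46852671]
```

View pics/w2.png

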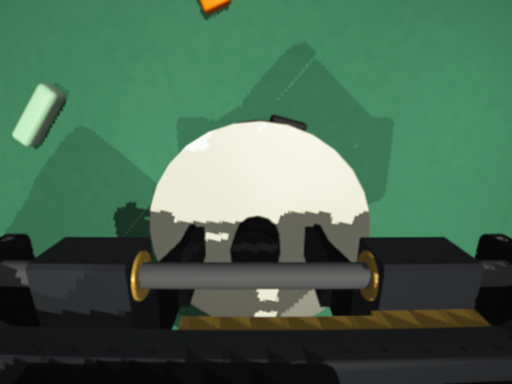

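The knob sits centred between the fingers at (256,240). I'll close and lift.

```bash
python3 -m creep '[{"translation":[0,0,0],"roll":0,"gripper":15},{"translation":[0,0,0],"roll":0,"gripper":15},{"translation":[0,0,0],"roll":0,"gripper":15},{"translation":[0,0,0],"roll":0,"gripper":15},{"translation":[0,0,0],"roll":0,"gripper":15}]' 30
python3 -m creep '[{"translation":[0,0,-20],"roll":0,"gripper":15},{"translation":[0,0,-40],"roll":0,"gripper":15},{"translation":[0,0,-60],"roll":0,"gripper":15},{"translation":[0,0,-80],"roll":0,"gripper":15},{"translation":[0,0,-80],"roll":0,"gripper":15}]'
python3 - <<'E'
from h import *
im=viewer.camera("wrist"); cv2.imwrite("pics/w3.png",im); print(pose()[0], telemetry.get_obs()["ft_force"])
for n in("scene","side"):
    viewer.camera(n); c=cam(n)
    for r in viewer.recognise(n,"mat")[:1]:
        x,y,w,h=r["bbox"]; print(r["p"],px2w(c,(x+w/2,y+h/2),.004))
im=viewer.camera("scene"); cv2.imwrite("pics/s3.png",cv2.resize(im[120:320,120:370],None,fx=3,fy=3))
# mat ellipse by colour
for n in("scene","side"):
    im=viewer.camera(n); c=cam(n); h=cv2.cvtColor(im,cv2.COLOR_BGR2HSV)
    m=cv2.inRange(h,(5,70,90),(20,200,255)); 
    b=(280,155,355,215) if n=="scene" else (170,225,255,290)
    k=np.zeros_like(m);k[b[1]:b[3],b[0]:b[2]]=m[b[1]:b[3],b[0]:b[2]]
    ct=max(cv2.findContours(k,0,1)[0],key=cv2.contourArea); w=px2w(c,cv2.convexHull(ct)[:,0],.004)[:,:2]
    print(n,cv2.minEnclosingCircle((w*1000).astype(np.float32)), cv2.fitEllipse((w*1000).astype(np.float32)))
E
```

```text
time: 3.78
position: [0.6109, -0.1857, 0.1194]
tool_rot: [0.991, 0.133, 0.001, 0.0]
ft_force: [0.3, 0.5, 0.2]
grip_width: 0.0346
grip_force: 0.0
time: 4.2
position: [0.6129, -0.1865, 0.2027]
tool_rot: [0.991, 0.133, 0.003, 0.002]
ft_force: [1.3, -0.6, -0.6]
grip_width: 0.026
grip_force: 29.9
[ 0.61191139 -0.18607352  0.20060558] [ 0.31543411 -0.3936782  -1.49382208]
0.59 [[0.63787393 0.22741941 0.004     ]]
0.9 [[0.63470507 0.23169437 0.004     ]]
scene ((637.1130981445312, 224.14804077148438), 85.78115844726562) ((637.1954345703125, 224.2485809326172), (168.77735900878906, 171.05442810058594), 53.3503532409668)
side ((638.5552368164062, 226.74972534179688), 84.8086929321289) ((638.5701293945312, 226.89390563964844), (167.51937866210938, 169.16293334960938), 63.59648132324219)
```

View pics/s3.png

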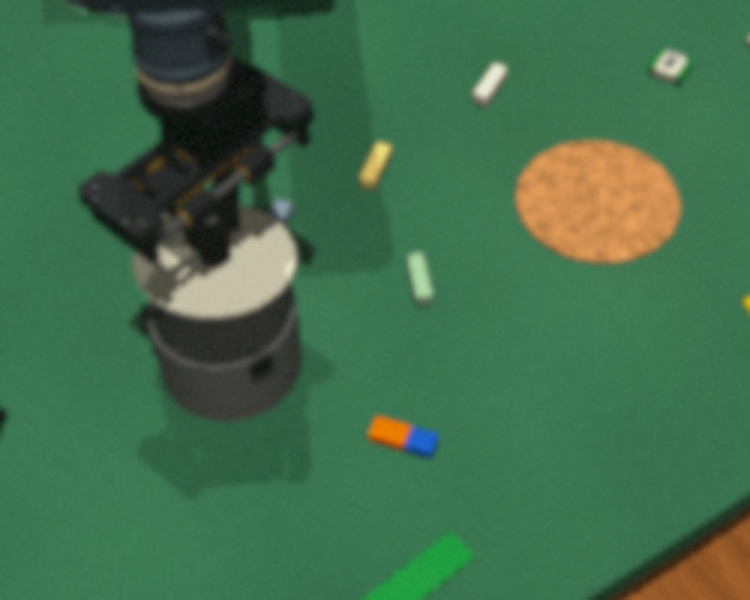

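The lid is up and level in the grip. The next move carries it to the mat at (0.638, 0.2255).

```bash
python3 -m creep '[{"translation":[66,-195,0],"roll":0,"gripper":15},{"translation":[66,-195,0],"roll":0,"gripper":15},{"translation":[66,-195,0],"roll":0,"gripper":15},{"translation":[66,-195,0],"roll":0,"gripper":15},{"translation":[66,-195,0],"roll":0,"gripper":15}]' 35
python3 -m creep '[{"translation":[66,-195,0],"roll":0,"gripper":15},{"translation":[66,-195,0],"roll":0,"gripper":15},{"translation":[66,-195,0],"roll":0,"gripper":15},{"translation":[66,-195,0],"roll":0,"gripper":15},{"translation":[66,-195,0],"roll":0,"gripper":15}]'
python3 -m creep '[{"translation":[0,0,0],"roll":0,"gripper":15},{"translation":[0,0,0],"roll":0,"gripper":15}]'
python3 - <<'E'
from h import *
print(grasp(np.array([.638,.2255]),15,.075),pose()[0])
E
```

```text
time: 5.02
position: [0.6223, 0.022, 0.1978]
tool_rot: [0.991, 0.133, -0.001, -0.0]
ft_force: [-0.3, 0.3, -1.2]
grip_width: 0.0257
grip_force: 34.9
time: 5.43
position: [0.6345, 0.2278, 0.1977]
tool_rot: [0.991, 0.133, -0.001, -0.0]
ft_force: [0.3, -0.9, -1.4]
grip_width: 0.0254
grip_force: 34.9
time: 5.6
position: [0.6343, 0.2281, 0.1976]
tool_rot: [0.991, 0.135, -0.001, 0.0]
ft_force: [0.6, -0.5, -2.0]
grip_width: 0.0256
grip_force: 34.8
(array([  3. ,   3.5, 122.6]), np.float64(0.5)) [0.63428845 0.22806224 0.1975697 ]
```

```bash
python3 -m creep '[{"translation":[3,3,30],"roll":0,"gripper":15},{"translation":[3,3,60],"roll":0,"gripper":15},{"translation":[3,3,90],"roll":0,"gripper":15},{"translation":[3,3,125],"roll":0,"gripper":15},{"translation":[3,3,125],"roll":0,"gripper":15}]'
python3 -m creep '[{"translation":[0,0,6],"roll":0,"gripper":15},{"translation":[0,0,10],"roll":0,"gripper":15},{"translation":[0,0,13],"roll":0,"gripper":15},{"translation":[0,0,16],"roll":0,"gripper":15}]'
python3 -m creep '[{"translation":[0,0,2],"roll":0,"gripper":15},{"translation":[0,0,3],"roll":0,"gripper":15}]'
python3 - <<'E'
from h import *
cv2.imwrite("pics/s4.png",cv2.resize(viewer.camera("side")[180:320,120:300],None,fx=4,fy=4)); print(pose()[0],telemetry.get_obs()["ft_force"])
E
```

```text
time: 6.02
position: [0.6343, 0.2204, 0.0663]
tool_rot: [0.991, 0.132, -0.007, 0.001]
ft_force: [-2.2, 0.4, -1.9]
grip_width: 0.0267
grip_force: 35.0
time: 6.35
position: [0.6394, 0.2236, 0.0626]
tool_rot: [0.991, 0.133, 0.001, -0.0]
ft_force: [-9.4, -0.8, 28.0]
grip_width: 0.027
grip_force: 35.0
time: 6.52
position: [0.6394, 0.2236, 0.0626]
tool_rot: [0.991, 0.133, 0.001, 0.0]
ft_force: [-11.4, -2.2, 30.3]
grip_width: 0.0266
grip_force: 35.0
[0.63936772 0.22357758 0.06259953] [-9.63735141 -1.49676816 24.38806424]
```

View pics/s4.png

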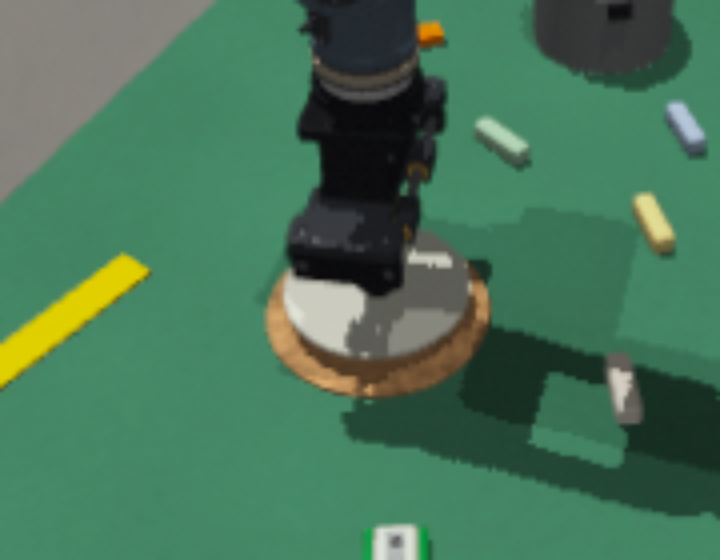

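The side view shows the lid over the mat (mat at crop pixel (378,325)), pressed slightly tilted. I'll ease off and release.

```bash
python3 -m creep '[{"translation":[0,0,-4],"roll":0,"gripper":15},{"translation":[0,0,-8],"roll":0,"gripper":15},{"translation":[0,0,-8],"roll":0,"gripper":15}]'
python3 -m creep '[{"translation":[0,0,0],"roll":0,"gripper":60},{"translation":[0,0,0],"roll":0,"gripper":60},{"translation":[0,0,0],"roll":0,"gripper":60},{"translation":[0,0,0],"roll":0,"gripper":60}]'
python3 -m creep '[{"translation":[0,0,-35],"roll":0,"gripper":60},{"translation":[0,0,-70],"roll":0,"gripper":60},{"translation":[-20,0,-105],"roll":0,"gripper":60},{"translation":[-40,0,-140],"roll":0,"gripper":60},{"translation":[-60,0,-170],"roll":0,"gripper":60}]'
python3 -m creep '[{"translation":[-40,0,0],"roll":0,"gripper":70},{"translation":[-40,0,0],"roll":0,"gripper":70},{"translation":[-40,0,0],"roll":0,"gripper":70}]'
python3 - <<'E'
from h import *
im=viewer.camera("wrist"); c=cam("wrist"); cv2.imwrite("pics/w5.png",im)
print(pose()[0])
for x in chalks(im,c): print(x)
E
```

```text
time: 6.82
position: [0.6407, 0.2235, 0.0656]
tool_rot: [0.991, 0.133, 0.003, -0.0]
ft_force: [0.1, -0.1, -0.9]
grip_width: 0.0268
grip_force: 35.0
time: 7.15
position: [0.6388, 0.2232, 0.0621]
tool_rot: [0.991, 0.133, -0.0, 0.0]
ft_force: [0.6, -0.2, 0.8]
grip_width: 0.0459
grip_force: 0.0
time: 7.57
position: [0.5807, 0.2074, 0.2343]
tool_rot: [0.991, 0.133, 0.001, -0.0]
ft_force: [-0.6, -0.7, 0.1]
grip_width: 0.0599
grip_force: 0.0
time: 7.82
position: [0.5388, 0.1965, 0.2323]
tool_rot: [0.991, 0.133, -0.002, 0.0]
ft_force: [1.0, 0.3, -0.2]
grip_width: 0.0683
grip_force: 0.0
[0.54146127 0.19685853 0.23260628]
(array([121., 277.]), array([0.3403, 0.3403]), 6, 78, 15)
(array([348., 236.]), array([0.4871, 0.0497]), -52, 37, 24)
(array([215., 230.]), array([0.4477, 0.2273]), -61, 50, 21)
(array([ 80., 130.]), array([0.5339, 0.418 ]), -64, 41, 28)
```

View pics/w5.png

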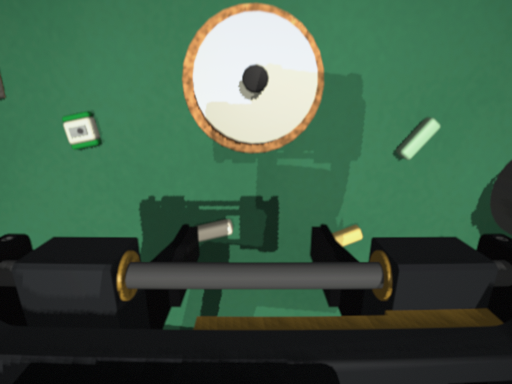

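The lid lies flat in the middle of the mat, both centred near (254,78). White chalk shows at (215,230), yellow at (348,236) and green at (420,138).

```bash
python3 -m creep '[{"translation":[-41,15,0],"roll":7,"gripper":70},{"translation":[-80,30,0],"roll":14,"gripper":70},{"translation":[-110,30,0],"roll":21,"gripper":70},{"translation":[-110,30,0],"roll":28,"gripper":70},{"translation":[-110,30,0],"roll":28,"gripper":70}]'
python3 - <<'E'
from h import *
print(telemetry.get_obs()["q"])
im=viewer.camera("wrist"); c=cam("wrist"); cv2.imwrite("pics/w6.png",im)
for x in chalks(im,c): print(x, grasp(x[1],x[2],.10))
E
```

```text
time: 8.28
position: [0.4439, 0.1386, 0.2323]
tool_rot: [0.994, -0.112, -0.0, 0.0]
ft_force: [1.0, 0.0, 0.7]
grip_width: 0.07
grip_force: 0.0
[6.16128459e-02 3.27400886e-01 1.83139150e+00 5.11089258e-05
 9.83128647e-01 1.85730197e+00]
(array([186., 187.]), array([0.4435, 0.231 ]), -60, 59, 20) (array([-22.7, -89.3, 132.7]), np.float64(47.4))
(array([ 27., 154.]), array([0.5316, 0.4187]), -64, 41, 28) (array([  22.3, -291.7,  133. ]), np.float64(51.4))
(array([314., 129.]), array([0.48  , 0.0572]), -51, 57, 20) (array([ 50.9,  72.4, 132.8]), np.float64(38.4))
(array([419.,  94.]), array([ 0.4934, -0.0731]), -50, 56, 19) (array([ 92.4, 196.6, 132.8]), np.float64(37.4))
```

View pics/w6.png

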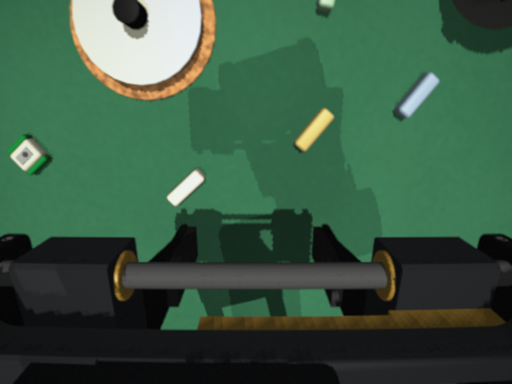

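Good measurements. White needs the other half-turn because of joint 6's range, so I'll take yellow first.

```bash
python3 -m creep '[{"translation":[20,28,25],"roll":7,"gripper":50},{"translation":[40,56,50],"roll":14,"gripper":50},{"translation":[51,72,75],"roll":21,"gripper":50},{"translation":[51,72,100],"roll":28,"gripper":50},{"translation":[51,72,100],"roll":35,"gripper":50}]'
python3 -m creep '[{"translation":[0,0,0],"roll":4,"gripper":50},{"translation":[0,0,40],"roll":4,"gripper":50},{"translation":[0,0,40],"roll":4,"gripper":50},{"translation":[0,0,40],"roll":4,"gripper":50}]'
python3 - <<'E'
from h import *
print(pose()[0],grasp([.48,.0572],-51,.023))
cv2.imwrite("pics/w7.png",viewer.camera("wrist"))
E
```

```text
time: 8.75
position: [0.4791, 0.0562, 0.1282]
tool_rot: [0.914, -0.407, -0.002, 0.001]
ft_force: [-0.8, 0.5, -0.6]
grip_width: 0.0512
grip_force: 0.0
time: 9.08
position: [0.478, 0.0577, 0.0902]
tool_rot: [0.9, -0.435, -0.003, 0.001]
ft_force: [-0.7, -0.4, 0.2]
grip_width: 0.0499
grip_force: 0.0
[0.47804158 0.05768696 0.09017082] (array([ 1.9, -1.5, 67.2]), np.float64(-0.6))
```

View pics/w7.png

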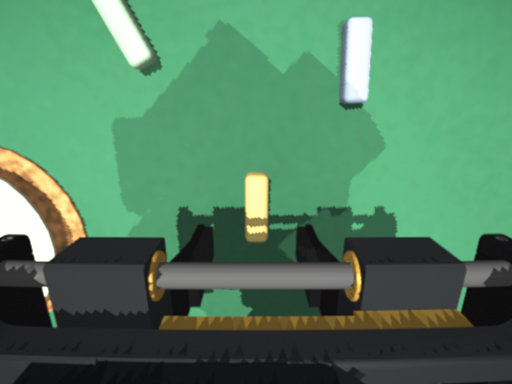

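The yellow stick is centred between the fingers at (257,207) and in line with them. I'll descend, grip and lift.

```bash
python3 -m creep '[{"translation":[2,-1,35],"roll":0,"gripper":50},{"translation":[2,-1,67],"roll":0,"gripper":50},{"translation":[2,-1,67],"roll":0,"gripper":50},{"translation":[2,-1,67],"roll":0,"gripper":0},{"translation":[2,-1,67],"roll":0,"gripper":0}]' 20
python3 -m creep '[{"translation":[0,0,0],"roll":0,"gripper":0},{"translation":[0,0,0],"roll":0,"gripper":0},{"translation":[0,0,0],"roll":0,"gripper":0},{"translation":[0,0,0],"roll":0,"gripper":0}]'
python3 -m creep '[{"translation":[0,0,-40],"roll":0,"gripper":0},{"translation":[0,0,-80],"roll":0,"gripper":0},{"translation":[0,0,-120],"roll":0,"gripper":0},{"translation":[0,0,-150],"roll":0,"gripper":0},{"translation":[0,0,-150],"roll":0,"gripper":0}]'
python3 - <<'E'
from h import *
print(pose()[0],grasp([.611,-.188],-51,.17),grasp([.53,-.10],-51,.17), telemetry.get_obs()["q"])
im=viewer.camera("wrist"); c=cam("wrist")
for x in chalks(im,c): print(x)
E
```

```text
time: 9.55
position: [0.4816, 0.0566, 0.0279]
tool_rot: [0.9, -0.436, 0.002, -0.001]
ft_force: [-0.2, -0.1, 0.7]
grip_width: 0.0432
grip_force: 0.0
time: 9.88
position: [0.4806, 0.0566, 0.0269]
tool_rot: [0.9, -0.436, 0.001, -0.0]
ft_force: [-0.2, -1.3, 1.0]
grip_width: 0.0182
grip_force: 2.1
time: 10.3
position: [0.4837, 0.0564, 0.1814]
tool_rot: [0.9, -0.436, 0.006, -0.002]
ft_force: [1.2, -0.9, 0.3]
grip_width: 0.0174
grip_force: 20.0
[0.48374068 0.0563791  0.18141168] (array([270.5,  51.7,  13.4]), np.float64(-0.7)) (array([151.3,  60.8,  12.2]), np.float64(-0.7)) [-1.13945157e-01  4.31204498e-01  1.84366608e+00  6.58051311e-05
  8.53693907e-01  2.35898834e+00]
(array([255., 231.]), array([0.4468, 0.1033]), -51, 75, 34)
(array([331.,  80.]), array([ 0.4869, -0.072 ]), -49, 55, 18)
```

```bash
python3 -m creep '[{"translation":[38,15,-10],"roll":0,"gripper":0},{"translation":[76,30,-20],"roll":0,"gripper":0},{"translation":[114,45,-20],"roll":0,"gripper":0},{"translation":[150,60,-20],"roll":0,"gripper":0},{"translation":[150,60,-20],"roll":0,"gripper":0}]'
python3 -m creep '[{"translation":[0,0,0],"roll":0,"gripper":0},{"translation":[0,0,0],"roll":0,"gripper":0}]'
python3 - <<'E'
from h import *
im=viewer.camera("wrist"); c=cam("wrist"); cv2.imwrite("pics/w8.png",im); print(pose()[0])
for t in np.radians(range(0,360,5)):
    for r in(.063,.067):
        u=w2px(c,[.611+r*np.cos(t),-.188+r*np.sin(t),.084])[0]; cv2.circle(im,(int(u[0]),int(u[1])),1,(0,0,255),-1)
cv2.imwrite("pics/w8.png",im)
print(grasp([.611,-.188],-51,.17))
E
```

```text
time: 10.77
position: [0.5289, -0.1053, 0.195]
tool_rot: [0.899, -0.439, 0.003, 0.001]
ft_force: [0.2, -0.5, 0.5]
grip_width: 0.0179
grip_force: 20.0
time: 10.93
position: [0.5243, -0.0978, 0.1941]
tool_rot: [0.9, -0.437, -0.002, -0.0]
ft_force: [-0.2, 0.6, -0.0]
grip_width: 0.0177
grip_force: 20.0
[ 0.52427861 -0.09707982  0.1943161 ]
(array([125.2, -11.7,  23.8]), np.float64(-0.7))
```

View pics/w8.png

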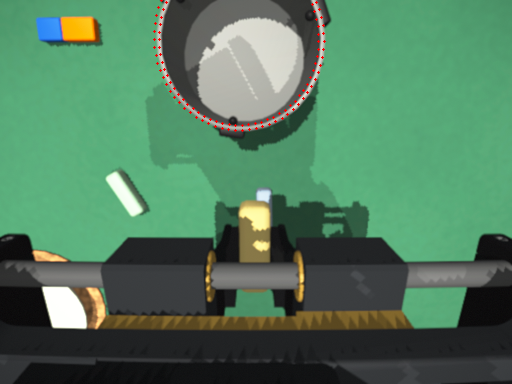

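The projected rim circle fits the tub's mouth well, so the tub is at (0.611, -0.188). I'll put the yellow stick in, a little to one side.

```bash
python3 -m creep '[{"translation":[40,2,0],"roll":0,"gripper":0},{"translation":[80,6,0],"roll":0,"gripper":0},{"translation":[120,10,0],"roll":0,"gripper":0},{"translation":[125,10,0],"roll":0,"gripper":0},{"translation":[125,10,10],"roll":0,"gripper":0}]'
python3 -m creep '[{"translation":[0,0,35],"roll":0,"gripper":0},{"translation":[0,0,70],"roll":0,"gripper":0},{"translation":[0,0,105],"roll":0,"gripper":0},{"translation":[0,0,115],"roll":0,"gripper":0},{"translation":[0,0,115],"roll":0,"gripper":0}]'
python3 -m creep '[{"translation":[0,0,0],"roll":0,"gripper":32},{"translation":[0,0,0],"roll":0,"gripper":32},{"translation":[0,0,0],"roll":0,"gripper":32},{"translation":[0,0,0],"roll":0,"gripper":32}]'
python3 -m creep '[{"translation":[0,0,-35],"roll":0,"gripper":32},{"translation":[0,0,-70],"roll":0,"gripper":32},{"translation":[0,0,-105],"roll":0,"gripper":50},{"translation":[-40,0,-120],"roll":0,"gripper":50},{"translation":[-80,0,-120],"roll":0,"gripper":50}]'
python3 -m creep '[{"translation":[-40,0,0],"roll":0,"gripper":50},{"translation":[-80,0,0],"roll":0,"gripper":50},{"translation":[-120,0,0],"roll":0,"gripper":50},{"translation":[-160,0,0],"roll":0,"gripper":50},{"translation":[-160,0,0],"roll":0,"gripper":50}]'
python3 - <<'E'
from h import *
im=viewer.camera("wrist"); c=cam("wrist"); cv2.imwrite("pics/w9.png",im); print(pose()[0],telemetry.get_obs()["q"][5])
for x in chalks(im,c): print(x, grasp(x[1],x[2],.09))
E
```

```text
time: 11.4
position: [0.5978, -0.2039, 0.1865]
tool_rot: [0.9, -0.436, 0.003, 0.0]
ft_force: [0.8, 0.2, -0.7]
grip_width: 0.0176
grip_force: 20.0
time: 11.82
position: [0.5916, -0.1987, 0.0666]
tool_rot: [0.9, -0.435, -0.005, -0.0]
ft_force: [0.9, 0.6, -0.9]
grip_width: 0.018
grip_force: 20.0
time: 12.15
position: [0.5967, -0.2031, 0.0728]
tool_rot: [0.9, -0.436, 0.002, 0.0]
ft_force: [-0.1, 0.5, 0.5]
grip_width: 0.0305
grip_force: 0.0
time: 12.57
position: [0.5503, -0.1427, 0.1966]
tool_rot: [0.899, -0.437, 0.008, -0.0]
ft_force: [0.2, 1.0, -0.3]
grip_width: 0.0444
grip_force: 0.0
time: 12.98
position: [0.439, -0.0089, 0.1909]
tool_rot: [0.901, -0.435, -0.005, 0.0]
ft_force: [-0.3, -0.0, -1.6]
grip_width: 0.0501
grip_force: 0.0
[ 0.44315481 -0.01143465  0.19145944] 2.1905680411067276
(array([153., 276.]), array([0.4635, 0.169 ]), -60, 71, 12) (array([-128.4, -128.3,  101.6]), np.float64(8.5))
(array([253., 100.]), array([ 0.4957, -0.0755]), -50, 58, 19) (array([ 83.1,  -1.4, 101.3]), np.float64(-1.5))
(array([95., 78.]), array([0.6392, 0.0082]), -23, 53, 15) (array([ 106.8, -165.8,  101.1]), np.float64(-28.5))
```

View pics/w9.png

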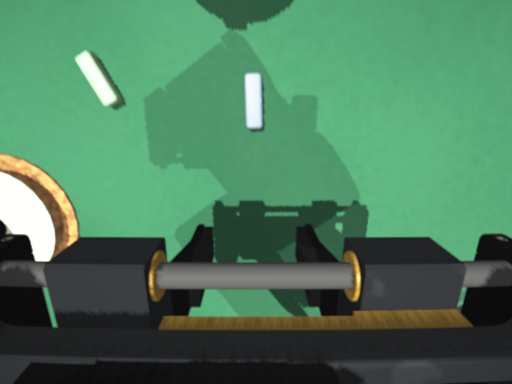

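Blue is straight ahead at (254,100) and green at (97,78). Blue goes next.

```bash
python3 -m creep '[{"translation":[40,-1,40],"roll":-1,"gripper":50},{"translation":[80,-1,80],"roll":-1,"gripper":50},{"translation":[80,-1,101],"roll":-1,"gripper":50},{"translation":[80,-1,101],"roll":-1,"gripper":50},{"translation":[80,-1,101],"roll":-1,"gripper":50}]'
python3 - <<'E'
from h import *
im=viewer.camera("wrist"); c=cam("wrist"); print(pose()[0])
for x in chalks(im,c): print(x, grasp(x[1],x[2],.025))
E
```

```text
time: 13.45
position: [0.4973, -0.0778, 0.0874]
tool_rot: [0.903, -0.429, -0.002, 0.0]
ft_force: [-0.0, -0.6, 0.8]
grip_width: 0.0498
grip_force: 0.0
[ 0.49713487 -0.07706417  0.08921469]
(array([257., 218.]), array([ 0.4896, -0.0709]), -50, 59, 18) (array([-9.4,  1.9, 64.2]), np.float64(-0.8))
(array([ 49., 191.]), array([0.6329, 0.0161]), -23, 55, 16) (array([  13.7, -164.1,   64.1]), np.float64(-27.8))
```

```bash
python3 -m creep '[{"translation":[-5,2,30],"roll":-1,"gripper":50},{"translation":[-6,2,64],"roll":-1,"gripper":50},{"translation":[-6,2,64],"roll":-1,"gripper":50},{"translation":[-6,2,64],"roll":-1,"gripper":0},{"translation":[-6,2,64],"roll":-1,"gripper":0}]' 20
python3 -m creep '[{"translation":[0,0,0],"roll":0,"gripper":0},{"translation":[0,0,0],"roll":0,"gripper":0},{"translation":[0,0,0],"roll":0,"gripper":0},{"translation":[0,0,0],"roll":0,"gripper":0}]'
python3 -m creep '[{"translation":[0,0,-40],"roll":0,"gripper":0},{"translation":[0,0,-80],"roll":0,"gripper":0},{"translation":[0,0,-120],"roll":0,"gripper":0},{"translation":[0,0,-150],"roll":0,"gripper":0},{"translation":[0,0,-150],"roll":0,"gripper":0}]'
python3 - <<'E'
from h import *
print(pose()[0],grasp([.611,-.188],-51,.17))
E
```

```text
time: 13.92
position: [0.493, -0.0732, 0.0282]
tool_rot: [0.907, -0.42, 0.002, -0.0]
ft_force: [0.1, -0.7, 0.4]
grip_width: 0.0429
grip_force: 0.0
time: 14.25
position: [0.4925, -0.0733, 0.027]
tool_rot: [0.907, -0.42, 0.001, -0.0]
ft_force: [-0.8, -0.5, 0.3]
grip_width: 0.0174
grip_force: 2.1
time: 14.67
position: [0.4954, -0.0743, 0.1816]
tool_rot: [0.907, -0.42, 0.007, -0.0]
ft_force: [1.1, -1.0, -0.2]
grip_width: 0.0177
grip_force: 20.0
[ 0.49543043 -0.07428514  0.18156215] (array([161.3, -14.5,  13.5]), np.float64(1.3))
```

```bash
python3 -m creep '[{"translation":[40,-8,-10],"roll":0,"gripper":0},{"translation":[80,-16,-10],"roll":0,"gripper":0},{"translation":[120,-24,-10],"roll":0,"gripper":0},{"translation":[158,-33,-10],"roll":0,"gripper":0},{"translation":[158,-33,-10],"roll":0,"gripper":0}]'
python3 -m creep '[{"translation":[0,0,35],"roll":0,"gripper":0},{"translation":[0,0,70],"roll":0,"gripper":0},{"translation":[0,0,105],"roll":0,"gripper":0},{"translation":[0,0,115],"roll":0,"gripper":0},{"translation":[0,0,115],"roll":0,"gripper":0}]'
python3 -m creep '[{"translation":[0,0,0],"roll":0,"gripper":32},{"translation":[0,0,0],"roll":0,"gripper":32},{"translation":[0,0,0],"roll":0,"gripper":32},{"translation":[0,0,0],"roll":0,"gripper":32}]'
python3 -m creep '[{"translation":[0,0,-35],"roll":0,"gripper":32},{"translation":[0,0,-70],"roll":0,"gripper":32},{"translation":[0,0,-105],"roll":0,"gripper":50},{"translation":[-40,0,-125],"roll":0,"gripper":50},{"translation":[-80,0,-125],"roll":0,"gripper":50}]'
python3 -m creep '[{"translation":[0,-41,0],"roll":-7,"gripper":50},{"translation":[0,-82,0],"roll":-14,"gripper":50},{"translation":[0,-100,0],"roll":-21,"gripper":50},{"translation":[0,-100,0],"roll":-28,"gripper":50},{"translation":[0,-100,0],"roll":-28,"gripper":50}]'
python3 -m creep '[{"translation":[0,0,0],"roll":0,"gripper":50},{"translation":[0,0,0],"roll":0,"gripper":50}]'
python3 - <<'E'
from h import *
im=viewer.camera("wrist"); c=cam("wrist"); cv2.imwrite("pics/w10.png",im); print(pose()[0],telemetry.get_obs()["q"][5])
for x in chalks(im,c): print(x, grasp(x[1],x[2],.09))
E
```

```text
time: 15.08
position: [0.6256, -0.178, 0.1857]
tool_rot: [0.907, -0.422, 0.005, 0.001]
ft_force: [0.9, -0.3, 0.6]
grip_width: 0.0177
grip_force: 20.0
time: 15.5
position: [0.616, -0.1708, 0.0667]
tool_rot: [0.907, -0.42, -0.005, -0.0]
ft_force: [-0.3, 0.1, 1.1]
grip_width: 0.0176
grip_force: 20.0
time: 15.83
position: [0.6205, -0.1728, 0.0729]
tool_rot: [0.907, -0.42, 0.002, 0.0]
ft_force: [0.2, -0.1, 0.9]
grip_width: 0.0304
grip_force: 0.0
time: 16.25
position: [0.573, -0.1149, 0.2021]
tool_rot: [0.907, -0.422, 0.008, -0.0]
ft_force: [0.1, 1.1, 0.3]
grip_width: 0.0444
grip_force: 0.0
time: 16.67
position: [0.6454, -0.0461, 0.197]
tool_rot: [0.983, -0.186, 0.001, 0.0]
ft_force: [-0.0, 0.6, -0.6]
grip_width: 0.0496
grip_force: 0.0
time: 16.83
position: [0.644, -0.0478, 0.1962]
tool_rot: [0.982, -0.19, 0.0, 0.0]
ft_force: [-0.4, 0.1, 0.1]
grip_width: 0.0497
grip_force: 0.0
[ 0.64395356 -0.04795021  0.19601302] 1.7058265348979382
(array([476., 273.]), array([ 0.4133, -0.2688]), 67, 36, 30) (array([-131.7,  290.9,  106. ]), np.float64(-88.9))
(array([ 37., 282.]), array([0.6139, 0.2803]), -23, 68, 40) (array([-150.3, -293.4,  106. ]), np.float64(1.1))
(array([256.,  45.]), array([ 0.7713, -0.1011]), 37, 61, 24) (array([138. ,   1.8, 106. ]), np.float64(-58.9))
```

View pics/w10.png

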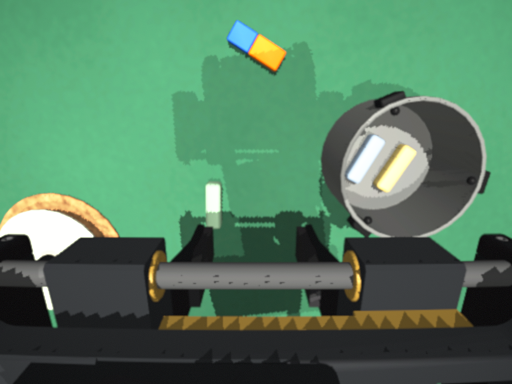

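Blue and yellow lie in the tub at (366,158) and (396,168). Green is aligned with the tool at (213,205), and the eraser at (257,45) is untouched.

Run:
```python
from h import *
im=viewer.camera("wrist"); c=cam("wrist")
print(px2w(c,[(213,184),(213,228)],.015), grasp([.632,.014],-23,.10))
```

```text
[[ 0.65454029 -0.00123853  0.015     ]
 [ 0.6047815   0.02117076  0.015     ]] (array([-34.2, -53.1,  95.9]), np.float64(1.1))
```

```bash
python3 -m creep '[{"translation":[-25,-30,30],"roll":1,"gripper":55},{"translation":[-34,-48,70],"roll":1,"gripper":55},{"translation":[-34,-48,100],"roll":1,"gripper":55},{"translation":[-34,-48,100],"roll":1,"gripper":55},{"translation":[-34,-48,100],"roll":1,"gripper":55}]'
python3 - <<'E'
from h import *
im=viewer.camera("wrist"); c=cam("wrist"); cv2.imwrite("pics/w11.png",im[100:300,130:390]); print(pose()[0])
for x in chalks(im,c): print(x, grasp(x[1],x[2],.024))
E
```

```text
time: 17.35
position: [0.6286, 0.0097, 0.0936]
tool_rot: [0.98, -0.197, -0.003, 0.0]
ft_force: [0.7, 0.3, -0.0]
grip_width: 0.055
grip_force: 0.0
[0.63107573 0.00896109 0.09602332]
(array([253., 198.]), array([0.637 , 0.0078]), -23, 41, 13) (array([ 5.9, -1.2, 72. ]), np.float64(0.2))
```

View pics/w11.png

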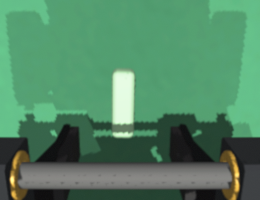

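The green stick is centred between the fingers, at crop pixel (123,103). I'll grip it and carry it to the tub.

```bash
python3 -m creep '[{"translation":[0,-1,35],"roll":0,"gripper":55},{"translation":[0,-1,70],"roll":0,"gripper":55},{"translation":[0,-1,70],"roll":0,"gripper":55},{"translation":[0,-1,70],"roll":0,"gripper":0},{"translation":[0,-1,70],"roll":0,"gripper":0}]' 20
python3 -m creep '[{"translation":[0,0,0],"roll":0,"gripper":0},{"translation":[0,0,0],"roll":0,"gripper":0},{"translation":[0,0,0],"roll":0,"gripper":0},{"translation":[0,0,0],"roll":0,"gripper":0},{"translation":[0,0,0],"roll":0,"gripper":0}]'
python3 -m creep '[{"translation":[0,0,-40],"roll":0,"gripper":0},{"translation":[0,0,-80],"roll":0,"gripper":0},{"translation":[0,0,-120],"roll":0,"gripper":0},{"translation":[0,0,-160],"roll":0,"gripper":0},{"translation":[0,0,-160],"roll":0,"gripper":0}]'
python3 - <<'E'
from h import *
print(pose()[0],grasp([.611,-.188],-23,.19))
E
```

```text
time: 17.82
position: [0.6334, 0.0096, 0.0287]
tool_rot: [0.98, -0.197, 0.003, -0.0]
ft_force: [-0.5, 0.1, -0.1]
grip_width: 0.048
grip_force: 0.0
time: 18.23
position: [0.6313, 0.0107, 0.0265]
tool_rot: [0.98, -0.197, 0.001, 0.0]
ft_force: [-0.9, 0.1, 3.4]
grip_width: 0.0179
grip_force: 20.0
time: 18.65
position: [0.6362, 0.0102, 0.1945]
tool_rot: [0.98, -0.197, 0.009, -0.0]
ft_force: [0.5, -0.1, -0.5]
grip_width: 0.018
grip_force: 20.0
[0.63622408 0.01022294 0.19446211] (array([ 53.1, 192.6,   4.5]), np.float64(0.3))
```

```bash
python3 -m creep '[{"translation":[11,40,0],"roll":0,"gripper":0},{"translation":[22,80,0],"roll":0,"gripper":0},{"translation":[33,118,0],"roll":0,"gripper":0},{"translation":[44,156,0],"roll":0,"gripper":0},{"translation":[54,194,0],"roll":0,"gripper":0}]'
python3 -m creep '[{"translation":[0,0,0],"roll":0,"gripper":0},{"translation":[0,0,35],"roll":0,"gripper":0},{"translation":[0,0,70],"roll":0,"gripper":0},{"translation":[0,0,105],"roll":0,"gripper":0},{"translation":[0,0,110],"roll":0,"gripper":0}]'
python3 -m creep '[{"translation":[0,0,0],"roll":0,"gripper":0},{"translation":[0,0,0],"roll":0,"gripper":32},{"translation":[0,0,0],"roll":0,"gripper":32},{"translation":[0,0,0],"roll":0,"gripper":32},{"translation":[0,0,0],"roll":0,"gripper":32}]'
python3 -m creep '[{"translation":[0,0,-35],"roll":0,"gripper":32},{"translation":[0,0,-70],"roll":0,"gripper":32},{"translation":[0,0,-105],"roll":0,"gripper":50},{"translation":[-40,0,-125],"roll":0,"gripper":50},{"translation":[-80,0,-125],"roll":0,"gripper":50}]'
python3 - <<'E'
from h import *
print(pose()[0],grasp([.37,.14],-23,.19),telemetry.get_obs()["q"])
im=viewer.camera("wrist"); c=cam("wrist"); cv2.imwrite("pics/w12.png",im)
E
```

```text
time: 19.07
position: [0.6054, -0.1905, 0.1854]
tool_rot: [0.98, -0.197, 0.0, -0.0]
ft_force: [-0.1, -0.0, 0.1]
grip_width: 0.0177
grip_force: 20.0
time: 19.48
position: [0.6014, -0.187, 0.0694]
tool_rot: [0.98, -0.197, -0.006, -0.002]
ft_force: [-1.4, 0.9, -1.1]
grip_width: 0.018
grip_force: 20.0
time: 19.9
position: [0.6072, -0.1895, 0.0777]
tool_rot: [0.98, -0.197, 0.002, 0.001]
ft_force: [-0.5, 0.2, -1.3]
grip_width: 0.0307
grip_force: 0.0
time: 20.32
position: [0.538, -0.1614, 0.2067]
tool_rot: [0.98, -0.197, 0.008, 0.002]
ft_force: [-0.1, -0.3, -0.3]
grip_width: 0.0444
grip_force: 0.0
[ 0.53798608 -0.16138285  0.20672694] (array([-271.6, -213.2,   11.8]), np.float64(0.3)) [-4.90367178e-01  4.80688763e-01  1.64159834e+00 -4.31181224e-06
  1.00232866e+00  1.47685125e+00]
```

View pics/w12.png

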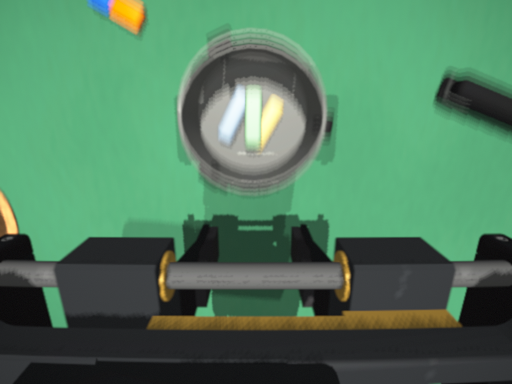

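All three sticks lie flat side by side at (252,115) in the tub. Next I'll swing round to the white stick with the tool turned the other way. I've used all 14 pictures, so I'll go by numbers from here.

```bash
python3 -m creep '[{"translation":[-21,-31,0],"roll":-7,"gripper":55},{"translation":[-42,-62,0],"roll":-14,"gripper":55},{"translation":[-63,-93,0],"roll":-21,"gripper":55},{"translation":[-84,-124,0],"roll":-28,"gripper":55},{"translation":[-99,-147,0],"roll":-35,"gripper":55}]'
python3 -m creep '[{"translation":[1,-36,0],"roll":-7,"gripper":55},{"translation":[1,-72,0],"roll":-14,"gripper":55},{"translation":[2,-108,0],"roll":-21,"gripper":55},{"translation":[2,-144,0],"roll":-28,"gripper":55},{"translation":[3,-177,0],"roll":-35,"gripper":55}]'
python3 -m creep '[{"translation":[0,0,0],"roll":-7,"gripper":55},{"translation":[0,0,0],"roll":-14,"gripper":55},{"translation":[0,0,0],"roll":-21,"gripper":55},{"translation":[0,0,0],"roll":-28,"gripper":55},{"translation":[0,0,0],"roll":-35,"gripper":55}]'
python3 -m creep '[{"translation":[0,0,0],"roll":-7,"gripper":55},{"translation":[0,0,0],"roll":-14,"gripper":55},{"translation":[0,0,0],"roll":-21,"gripper":55},{"translation":[0,0,0],"roll":-28,"gripper":55},{"translation":[0,0,0],"roll":-35,"gripper":55}]'
python3 -m creep '[{"translation":[0,0,0],"roll":0,"gripper":55},{"translation":[0,0,0],"roll":0,"gripper":55}]'
python3 - <<'E'
from h import *
im=viewer.camera("wrist"); c=cam("wrist"); print(pose()[0],telemetry.get_obs()["q"][5])
for x in chalks(im,c): print(x, grasp(x[1],x[2],.09))
print([(round(r["p"],2),np.round(r["bbox"])) for r in viewer.recognise("wrist","chalk0")])
E
```

```text
time: 20.78
position: [0.4971, 0.0177, 0.2014]
tool_rot: [0.994, 0.11, 0.0, -0.0]
ft_force: [-0.8, 0.2, -0.4]
grip_width: 0.055
grip_force: 0.0
time: 21.2
position: [0.463, 0.1908, 0.2015]
tool_rot: [0.915, 0.404, 0.001, 0.0]
ft_force: [0.9, -0.3, -0.2]
grip_width: 0.0551
grip_force: 0.0
time: 21.62
position: [0.4638, 0.1892, 0.2014]
tool_rot: [0.751, 0.66, 0.001, 0.0]
ft_force: [-0.9, -0.1, -0.6]
grip_width: 0.0549
grip_force: 0.0
time: 22.03
position: [0.4639, 0.1889, 0.2014]
tool_rot: [0.518, 0.856, 0.001, 0.001]
ft_force: [0.0, 0.6, -0.3]
grip_width: 0.0551
grip_force: 0.0
time: 22.2
position: [0.4639, 0.1889, 0.2012]
tool_rot: [0.522, 0.853, 0.0, 0.0]
ft_force: [0.8, 0.5, 0.8]
grip_width: 0.0551
grip_force: 0.0
[0.46386991 0.18890001 0.20102268] -0.3101264557373503
(array([147., 275.]), array([0.4012, 0.0072]), -73, 73, 20) (array([-133.1, -138.7,  110.9]), np.float64(10.1))
(array([253., 134.]), array([0.4407, 0.2301]), -63, 56, 19) (array([ 47.3,  -1.9, 111. ]), np.float64(0.1))
[(0.8, array([244., 110.,  17.,  48.]))]
```

```bash
python3 -m creep '[{"translation":[30,-2,35],"roll":0,"gripper":55},{"translation":[47,-2,70],"roll":0,"gripper":55},{"translation":[47,-2,105],"roll":0,"gripper":55},{"translation":[47,-2,110],"roll":0,"gripper":55},{"translation":[47,-2,110],"roll":0,"gripper":55}]'
python3 - <<'E'
from h import *
im=viewer.camera("wrist"); c=cam("wrist"); print(pose()[0])
for x in chalks(im,c): print(x, grasp(x[1],x[2],.024))
E
```

```text
time: 22.72
position: [0.4389, 0.2293, 0.0888]
tool_rot: [0.521, 0.854, -0.002, -0.002]
ft_force: [0.7, 0.4, 0.7]
grip_width: 0.055
grip_force: 0.0
[0.44061437 0.22955611 0.09045288]
(array([345., 274.]), array([0.5358, 0.2158]), -1, 64, 41) (array([-55.8,  78.4,  66.4]), np.float64(-61.8))
(array([147., 275.]), array([0.3873, 0.1315]), -75, 51, 15) (array([-62.8, -92.2,  66.5]), np.float64(12.2))
(array([258., 208.]), array([0.4436, 0.23  ]), -61, 60, 19) (array([-1. ,  2.9, 66.4]), np.float64(-1.8))
(array([493.,  40.]), array([0.5343, 0.4194]), -65, 38, 30) (array([125.9, 170.3,  66.3]), np.float64(2.2))
```

```bash
python3 -m creep '[{"translation":[0,2,35],"roll":0,"gripper":55},{"translation":[0,2,65],"roll":-1,"gripper":55},{"translation":[0,2,65],"roll":-1,"gripper":55},{"translation":[0,2,65],"roll":-1,"gripper":0},{"translation":[0,2,65],"roll":-1,"gripper":0}]' 20
python3 -m creep '[{"translation":[0,0,0],"roll":0,"gripper":0},{"translation":[0,0,0],"roll":0,"gripper":0},{"translation":[0,0,0],"roll":0,"gripper":0},{"translation":[0,0,0],"roll":0,"gripper":0},{"translation":[0,0,0],"roll":0,"gripper":0}]'
python3 -m creep '[{"translation":[0,0,-40],"roll":0,"gripper":0},{"translation":[0,0,-80],"roll":0,"gripper":0},{"translation":[0,0,-120],"roll":0,"gripper":0},{"translation":[0,0,-160],"roll":0,"gripper":0},{"translation":[0,0,-160],"roll":0,"gripper":0}]'
python3 - <<'E'
from h import *
print(pose()[0],grasp([.611,-.188],-63,.185))
E
```

```text
time: 23.18
position: [0.4439, 0.2307, 0.0277]
tool_rot: [0.513, 0.858, 0.001, 0.001]
ft_force: [0.7, 0.3, 1.0]
grip_width: 0.0485
grip_force: 0.0
time: 23.6
position: [0.4424, 0.2307, 0.0262]
tool_rot: [0.513, 0.858, 0.0, 0.0]
ft_force: [-1.4, 0.1, 6.3]
grip_width: 0.018
grip_force: 20.0
time: 24.02
position: [0.4464, 0.232, 0.1923]
tool_rot: [0.513, 0.859, 0.005, 0.005]
ft_force: [1.0, 0.1, -0.2]
grip_width: 0.0174
grip_force: 20.0
[0.44637292 0.23198253 0.1922743 ] (array([-447.8,  -54.3,    8. ]), np.float64(1.3))
```

```bash
python3 -m creep '[{"translation":[-38,-4,0],"roll":0,"gripper":0},{"translation":[-76,-9,0],"roll":0,"gripper":0},{"translation":[-114,-13,0],"roll":0,"gripper":0},{"translation":[-150,-18,0],"roll":0,"gripper":0},{"translation":[-150,-18,0],"roll":0,"gripper":0}]'
python3 -m creep '[{"translation":[-38,-4,0],"roll":0,"gripper":0},{"translation":[-76,-9,0],"roll":0,"gripper":0},{"translation":[-114,-13,0],"roll":0,"gripper":0},{"translation":[-150,-18,0],"roll":0,"gripper":0},{"translation":[-150,-18,0],"roll":0,"gripper":0}]'
python3 -m creep '[{"translation":[-38,-4,0],"roll":0,"gripper":0},{"translation":[-76,-9,0],"roll":0,"gripper":0},{"translation":[-114,-13,0],"roll":0,"gripper":0},{"translation":[-144,-18,0],"roll":0,"gripper":0},{"translation":[-144,-18,0],"roll":0,"gripper":0}]'
python3 -m creep '[{"translation":[0,0,0],"roll":0,"gripper":0},{"translation":[0,0,0],"roll":0,"gripper":0}]'
python3 - <<'E'
from h import *
print(pose()[0],grasp([.611,-.188],-63,.08),telemetry.get_obs()["grip_width"])
E
```

```text
time: 24.43
position: [0.5008, 0.0847, 0.1854]
tool_rot: [0.515, 0.857, -0.0, 0.002]
ft_force: [-0.0, -0.2, -0.4]
grip_width: 0.0179
grip_force: 20.0
time: 24.85
position: [0.5563, -0.0568, 0.1854]
tool_rot: [0.515, 0.857, -0.0, 0.003]
ft_force: [1.8, 1.1, -0.1]
grip_width: 0.0178
grip_force: 20.0
time: 25.27
position: [0.6075, -0.1917, 0.1851]
tool_rot: [0.515, 0.857, -0.001, 0.003]
ft_force: [1.0, -0.2, 1.0]
grip_width: 0.0179
grip_force: 20.0
time: 25.43
position: [0.6039, -0.1846, 0.1845]
tool_rot: [0.513, 0.858, 0.0, -0.002]
ft_force: [0.7, 0.2, -0.1]
grip_width: 0.018
grip_force: 20.0
[ 0.6039173  -0.18459899  0.18448957] (array([ -6.7,   4.8, 104.5]), np.float64(1.3)) 0.018024710489174877
```

```bash
python3 -m creep '[{"translation":[-7,5,35],"roll":0,"gripper":0},{"translation":[-7,5,70],"roll":0,"gripper":0},{"translation":[-7,5,100],"roll":0,"gripper":0},{"translation":[-7,5,100],"roll":0,"gripper":0},{"translation":[-7,5,100],"roll":0,"gripper":0}]'
python3 -m creep '[{"translation":[0,0,0],"roll":0,"gripper":32},{"translation":[0,0,0],"roll":0,"gripper":32},{"translation":[0,0,0],"roll":0,"gripper":32},{"translation":[0,0,0],"roll":0,"gripper":32},{"translation":[0,0,0],"roll":0,"gripper":32}]'
python3 -m creep '[{"translation":[0,0,-35],"roll":0,"gripper":32},{"translation":[0,0,-70],"roll":0,"gripper":32},{"translation":[0,0,-105],"roll":0,"gripper":50},{"translation":[-40,0,-120],"roll":0,"gripper":50},{"translation":[-80,0,-120],"roll":0,"gripper":50}]'
python3 -m creep '[{"translation":[-40,0,0],"roll":0,"gripper":50},{"translation":[-40,0,0],"roll":0,"gripper":50},{"translation":[-40,0,0],"roll":0,"gripper":50}]'
python3 - <<'E'
from h import *
for n,z in(("wrist",.013),("scene",.009),("side",.009)):
    im=viewer.camera(n); c=cam(n); print(n,pose()[0])
    for r in viewer.recognise(n,"chalk0"):
        x,y,w,h=r["bbox"]; print(round(r["p"],2),np.round(r["bbox"]),px2w(c,(x+w/2,y+h/2),z)[0].round(3))
    if n=="wrist":
        # bright coloured blobs inside the mouth
        hsv=cv2.cvtColor(im,cv2.COLOR_BGR2HSV); k=np.zeros(im.shape[:2],np.uint8); m=w2px(c,[[.611+.055*np.cos(t),-.188+.055*np.sin(t),.03] for t in np.linspace(0,6.2,40)]).astype(int)
        cv2.fillPoly(k,[m],255); print(m.min(0),m.max(0))
        for nm,lo,hi in(("yellow",(18,70,90),(33,255,255)),("green",(36,30,120),(85,255,255)),("blue",(95,30,100),(130,255,255)),("white",(0,0,200),(180,40,255))):
            q=cv2.inRange(hsv,lo,hi)&k; p=np.argwhere(q>0); print(nm,len(p),p.mean(0)[::-1].round() if len(p) else "")
E
```

```text
time: 25.85
position: [0.6109, -0.1872, 0.0839]
tool_rot: [0.512, 0.859, -0.0, -0.003]
ft_force: [0.9, -0.8, -0.1]
grip_width: 0.0179
grip_force: 20.0
time: 26.27
position: [0.6134, -0.1901, 0.0869]
tool_rot: [0.513, 0.858, 0.0, 0.001]
ft_force: [-0.4, 0.5, 0.6]
grip_width: 0.0313
grip_force: 0.0
time: 26.68
position: [0.6529, -0.2599, 0.2123]
tool_rot: [0.512, 0.859, 0.0, 0.004]
ft_force: [1.7, -1.8, 0.7]
grip_width: 0.0444
grip_force: 0.0
time: 26.93
position: [0.6698, -0.2979, 0.2054]
tool_rot: [0.514, 0.858, 0.0, 0.001]
ft_force: [0.3, -0.0, -1.5]
grip_width: 0.0497
grip_force: 0.0
wrist [ 0.66907084 -0.29590193  0.20505024]
0.94 [230.  31.  47.  52.] [ 0.607 -0.183  0.013]
0.76 [226.  36.  26.  58.] [ 0.598 -0.197  0.013]
0.65 [256.  15.  28.  62.] [ 0.618 -0.165  0.013]
[199   0] [308 117]
yellow 458 [236.  69.]
green 250 [242.  47.]
blue 23 [267.  43.]
white 3185 [267.  47.]
scene [ 0.66876345 -0.29415242  0.20513094]
0.64 [186. 219.  18.  23.] [ 0.579 -0.181  0.009]
0.58 [198. 230.  12.  11.] [ 0.611 -0.165  0.009]
side [ 0.66906199 -0.29389057  0.20548738]
0.48 [253. 161.  36.  34.] [ 0.627 -0.245  0.009]
0.16 [297. 152.  27.  14.] [ 0.519 -0.459  0.009]
```

No chalk is left on the desk, and four are in the tub. Now for the lid.

```bash
python3 -m creep '[{"translation":[32,18,0],"roll":0,"gripper":60},{"translation":[64,36,0],"roll":0,"gripper":60},{"translation":[96,54,0],"roll":0,"gripper":60},{"translation":[124,72,0],"roll":0,"gripper":60},{"translation":[124,72,0],"roll":0,"gripper":60}]'
python3 -m creep '[{"translation":[32,18,0],"roll":0,"gripper":60},{"translation":[64,36,0],"roll":0,"gripper":60},{"translation":[96,54,0],"roll":0,"gripper":60},{"translation":[124,72,0],"roll":0,"gripper":60},{"translation":[124,72,0],"roll":0,"gripper":60}]'
python3 -m creep '[{"translation":[32,18,0],"roll":0,"gripper":60},{"translation":[64,36,0],"roll":0,"gripper":60},{"translation":[96,54,0],"roll":0,"gripper":60},{"translation":[114,72,0],"roll":0,"gripper":60},{"translation":[114,72,0],"roll":0,"gripper":60}]'
python3 -m creep '[{"translation":[0,0,0],"roll":0,"gripper":60},{"translation":[0,0,0],"roll":0,"gripper":60},{"translation":[0,0,0],"roll":0,"gripper":60}]'
cat >> h.py <<'E'
def lidpos(zdisc,zknob):
    im=viewer.camera("wrist"); c=cam("wrist"); m=((im.min(2)>105).astype(np.uint8)*255)
    ct=max(cv2.findContours(m,0,2)[0],key=cv2.contourArea); h=cv2.convexHull(ct); w=(px2w(c,h[:,0],zdisc)[:,:2]*1000).astype(np.float32)
    print("disc",cv2.minEnclosingCircle(w),cv2.boundingRect(h))
    k=np.zeros_like(m); cv2.fillPoly(k,[h],255); d=((im.max(2)<50).astype(np.uint8)*255)&k
    for q in sorted(cv2.findContours(d,0,2)[0],key=cv2.contourArea)[-2:]:
        (u,r)=cv2.minEnclosingCircle(q); print("dark",np.round(u),round(r,1),px2w(c,u,zknob)[0].round(4),cv2.boundingRect(q))
E
python3 - <<'E'
from h import *
print(pose()[0],telemetry.get_obs()["q"][5]); lidpos(.026,.05)
print(viewer.recognise("wrist","lid"))
E
```

```text
time: 27.65
position: [0.6736, -0.1438, 0.2058]
tool_rot: [0.51, 0.86, 0.001, -0.002]
ft_force: [-0.5, -0.1, -0.5]
grip_width: 0.0601
grip_force: 0.0
time: 28.07
position: [0.6781, -0.0015, 0.2059]
tool_rot: [0.51, 0.86, 0.001, -0.001]
ft_force: [-0.3, 0.0, 0.6]
grip_width: 0.0599
grip_force: 0.0
time: 28.48
position: [0.6885, 0.1313, 0.2059]
tool_rot: [0.51, 0.86, 0.001, 0.0]
ft_force: [0.6, 0.4, 1.4]
grip_width: 0.06
grip_force: 0.0
time: 28.73
position: [0.6881, 0.1242, 0.2055]
tool_rot: [0.513, 0.858, -0.0, -0.0]
ft_force: [-0.7, -1.4, 0.1]
grip_width: 0.0598
grip_force: 0.0
[0.68810362 0.12416278 0.20549018] -0.47288714795360487
disc ((643.272216796875, 223.2896728515625), 73.57202911376953) (192, 0, 137, 142)
dark [271.  75.] 0.0 [0.6515 0.2259 0.05  ] (271, 75, 1, 1)
dark [259.  72.] 15.3 [0.6402 0.2229 0.05  ] (246, 57, 27, 31)
[{'bbox': [190.7, 1.8, 138.2, 140.5], 'p': 0.8}]
```

Run:
```python
from h import *
print(grasp([.6405,.223],-63,.08))
```

```text
(array([109.9,   4.7, 125.5]), np.float64(1.2))
```

```bash
python3 -m creep '[{"translation":[38,2,0],"roll":0,"gripper":60},{"translation":[76,4,0],"roll":0,"gripper":60},{"translation":[110,5,20],"roll":0,"gripper":60},{"translation":[110,5,55],"roll":0,"gripper":60},{"translation":[110,5,90],"roll":0,"gripper":60}]'
python3 -m creep '[{"translation":[0,0,25],"roll":0,"gripper":60},{"translation":[0,0,35],"roll":0,"gripper":60},{"translation":[0,0,35],"roll":0,"gripper":60},{"translation":[0,0,35],"roll":0,"gripper":60}]'
python3 - <<'E'
from h import *
print(pose()[0],grasp([.6405,.223],-63,.049)); lidpos(.026,.054)
E
```

```text
time: 29.25
position: [0.6409, 0.2264, 0.1167]
tool_rot: [0.512, 0.859, 0.002, 0.002]
ft_force: [0.5, -0.4, -0.8]
grip_width: 0.06
grip_force: 0.0
time: 29.58
position: [0.6413, 0.2242, 0.0808]
tool_rot: [0.513, 0.858, 0.0, 0.0]
ft_force: [-0.1, -0.2, -0.1]
grip_width: 0.0597
grip_force: 0.0
[0.64128187 0.22415025 0.08084964] (array([-0.6, -1.2, 31.8]), np.float64(1.2))
disc ((636.8220825195312, 233.2755889892578), 77.51306915283203) (148, 118, 214, 145)
dark [189. 245.] 21.6 [0.6083 0.198  0.054 ] (169, 225, 35, 38)
dark [253. 227.] 24.4 [0.6389 0.2285 0.054 ] (233, 203, 41, 49)
```

```bash
python3 -m creep '[{"translation":[0,-1,20],"roll":0,"gripper":60},{"translation":[0,-1,31],"roll":0,"gripper":60},{"translation":[0,-1,31],"roll":0,"gripper":60},{"translation":[0,-1,31],"roll":0,"gripper":60}]' 45
python3 -m creep '[{"translation":[0,0,0],"roll":0,"gripper":15},{"translation":[0,0,0],"roll":0,"gripper":15},{"translation":[0,0,0],"roll":0,"gripper":15},{"translation":[0,0,0],"roll":0,"gripper":15},{"translation":[0,0,0],"roll":0,"gripper":15}]'
python3 -m creep '[{"translation":[0,0,0],"roll":0,"gripper":15},{"translation":[0,0,0],"roll":0,"gripper":15},{"translation":[0,0,-10],"roll":0,"gripper":15},{"translation":[0,0,-25],"roll":0,"gripper":15},{"translation":[0,0,-40],"roll":0,"gripper":15}]'
python3 -m creep '[{"translation":[0,0,-25],"roll":0,"gripper":15},{"translation":[0,0,-50],"roll":0,"gripper":15},{"translation":[0,0,-75],"roll":0,"gripper":15},{"translation":[0,0,-100],"roll":0,"gripper":15},{"translation":[0,0,-100],"roll":0,"gripper":15}]'
python3 - <<'E'
from h import *
o=telemetry.get_obs();print(pose()[0],o["ft_force"],o["moment"],grasp([.611,-.188],-63,.19))
E
```

```text
time: 29.97
position: [0.6398, 0.2243, 0.05]
tool_rot: [0.513, 0.858, 0.0, 0.0]
ft_force: [0.3, -0.5, -0.2]
grip_width: 0.06
grip_force: 0.0
time: 30.38
position: [0.6399, 0.2245, 0.0499]
tool_rot: [0.513, 0.858, 0.0, 0.0]
ft_force: [0.2, 0.2, 0.8]
grip_width: 0.0348
grip_force: 0.0
time: 30.8
position: [0.6389, 0.2243, 0.0894]
tool_rot: [0.513, 0.858, -0.001, -0.001]
ft_force: [0.6, 0.6, -0.4]
grip_width: 0.0272
grip_force: 45.0
time: 31.22
position: [0.6429, 0.2252, 0.196]
tool_rot: [0.513, 0.858, 0.004, 0.004]
ft_force: [1.0, -0.0, -0.5]
grip_width: 0.027
grip_force: 45.0
[0.64290893 0.22515981 0.19598317] [ 0.97673762 -0.01494103 -0.52676446] [ 0.07132125 -0.226794   -0.00590877] (array([-348.7, -224. ,    4.8]), np.float64(1.3))
```

```bash
python3 -m creep '[{"translation":[-29,-19,0],"roll":0,"gripper":15},{"translation":[-58,-38,0],"roll":0,"gripper":15},{"translation":[-87,-57,0],"roll":0,"gripper":15},{"translation":[-116,-75,0],"roll":0,"gripper":15},{"translation":[-116,-75,0],"roll":0,"gripper":15}]'
python3 -m creep '[{"translation":[-29,-19,0],"roll":0,"gripper":15},{"translation":[-58,-38,0],"roll":0,"gripper":15},{"translation":[-87,-57,0],"roll":0,"gripper":15},{"translation":[-116,-75,0],"roll":0,"gripper":15},{"translation":[-116,-75,0],"roll":0,"gripper":15}]'
python3 -m creep '[{"translation":[-29,-19,0],"roll":0,"gripper":15},{"translation":[-58,-38,0],"roll":0,"gripper":15},{"translation":[-87,-57,0],"roll":0,"gripper":15},{"translation":[-112,-75,0],"roll":0,"gripper":15},{"translation":[-112,-75,0],"roll":0,"gripper":15}]'
python3 -m creep '[{"translation":[0,0,0],"roll":0,"gripper":15},{"translation":[0,0,0],"roll":0,"gripper":15},{"translation":[0,0,0],"roll":0,"gripper":15}]'
python3 - <<'E'
from h import *
o=telemetry.get_obs();print(pose()[0],o["grip_width"],grasp([.611,-.188],-63,.125))
lidpos(pose()[0][2]-.024,pose()[0][2])
E
```

```text
time: 31.63
position: [0.6277, 0.0805, 0.1887]
tool_rot: [0.515, 0.857, -0.002, -0.0]
ft_force: [-0.2, -0.8, -0.3]
grip_width: 0.0272
grip_force: 45.0
time: 32.05
position: [0.6173, -0.0571, 0.1889]
tool_rot: [0.515, 0.857, -0.002, 0.001]
ft_force: [0.3, 0.9, -1.3]
grip_width: 0.0268
grip_force: 45.0
time: 32.47
position: [0.6043, -0.1909, 0.189]
tool_rot: [0.515, 0.857, -0.001, 0.001]
ft_force: [-0.1, 0.1, -1.2]
grip_width: 0.0267
grip_force: 45.0
time: 32.72
position: [0.6043, -0.1834, 0.189]
tool_rot: [0.512, 0.859, 0.0, -0.001]
ft_force: [-0.6, -0.4, -1.9]
grip_width: 0.0268
grip_force: 45.0
[ 0.60433479 -0.18337522  0.1890308 ] 0.02681414767755334 (array([-7.3,  3.7, 64. ]), np.float64(1.4))
disc ((629.1495361328125, -146.77828979492188), 111.88046264648438) (140, 40, 363, 220)
dark [364. 250.] 53.3 [ 0.6551 -0.1519  0.189 ] (311, 238, 106, 22)
dark [256. 253.] 51.5 [ 0.6041 -0.1813  0.189 ] (204, 220, 104, 36)
```

```bash
python3 -m creep '[{"translation":[-7,4,15],"roll":0,"gripper":15},{"translation":[-7,4,30],"roll":0,"gripper":15},{"translation":[-7,4,45],"roll":0,"gripper":15},{"translation":[-7,4,55],"roll":0,"gripper":15},{"translation":[-7,4,55],"roll":0,"gripper":15}]'
python3 -m creep '[{"translation":[0,0,0],"roll":0,"gripper":15},{"translation":[0,0,0],"roll":0,"gripper":15},{"translation":[0,0,0],"roll":0,"gripper":15}]'
python3 - <<'E'
from h import *
print(grasp([.611,-.188],-63,.122),telemetry.get_obs()["ft_force"])
E
```

```text
time: 33.18
position: [0.61, -0.1873, 0.132]
tool_rot: [0.512, 0.859, -0.0, -0.003]
ft_force: [-0.4, -0.2, -1.8]
grip_width: 0.0272
grip_force: 45.0
time: 33.43
position: [0.6122, -0.1895, 0.1356]
tool_rot: [0.513, 0.859, 0.0, 0.001]
ft_force: [0.0, -0.1, -1.1]
grip_width: 0.027
grip_force: 45.0
(array([ 1.9, -0.4, 13.6]), np.float64(1.3)) [ 0.01833177 -0.10137667 -1.06278862]
```

```bash
python3 -m creep '[{"translation":[2,0,4],"roll":0,"gripper":15},{"translation":[2,0,8],"roll":0,"gripper":15},{"translation":[2,0,11],"roll":0,"gripper":15},{"translation":[2,0,11],"roll":0,"gripper":15},{"translation":[2,0,11],"roll":0,"gripper":15}]'
python3 -m creep '[{"translation":[0,0,2],"roll":0,"gripper":15},{"translation":[0,0,4],"roll":0,"gripper":15},{"translation":[0,0,4],"roll":0,"gripper":15},{"translation":[0,0,4],"roll":0,"gripper":15}]'
python3 -m creep '[{"translation":[0,0,1],"roll":0,"gripper":15},{"translation":[0,0,2],"roll":0,"gripper":15},{"translation":[0,0,2],"roll":0,"gripper":15},{"translation":[0,0,2],"roll":0,"gripper":15}]'
```

```text
time: 33.85
position: [0.6102, -0.1876, 0.1231]
tool_rot: [0.513, 0.858, -0.0, -0.0]
ft_force: [1.2, -0.2, -2.1]
grip_width: 0.0272
grip_force: 45.0
time: 34.18
position: [0.6103, -0.1878, 0.1198]
tool_rot: [0.513, 0.858, -0.0, -0.0]
ft_force: [-1.4, -0.8, 2.2]
grip_width: 0.0272
grip_force: 45.0
time: 34.52
position: [0.6107, -0.1881, 0.1184]
tool_rot: [0.513, 0.858, -0.0, 0.001]
ft_force: [-3.1, -1.0, 4.7]
grip_width: 0.027
grip_force: 45.0
```

The lid rests on the catches. I'll release it, rise and close the fingers for the push.

```bash
python3 -m creep '[{"translation":[0,0,-2],"roll":0,"gripper":15},{"translation":[0,0,-2],"roll":0,"gripper":15}]'
python3 -m creep '[{"translation":[0,0,0],"roll":0,"gripper":50},{"translation":[0,0,0],"roll":0,"gripper":50},{"translation":[0,0,0],"roll":0,"gripper":50},{"translation":[0,0,0],"roll":0,"gripper":50}]' 10
python3 -m creep '[{"translation":[0,0,-20],"roll":0,"gripper":50},{"translation":[0,0,-45],"roll":0,"gripper":50},{"translation":[-30,0,-70],"roll":0,"gripper":50},{"translation":[-60,0,-90],"roll":0,"gripper":0},{"translation":[-100,0,-90],"roll":0,"gripper":0}]'
python3 -m creep '[{"translation":[0,0,0],"roll":0,"gripper":0},{"translation":[0,0,0],"roll":0,"gripper":0},{"translation":[0,0,0],"roll":0,"gripper":0},{"translation":[0,0,0],"roll":0,"gripper":0}]'
python3 - <<'E'
from h import *
print(pose()[0]); lidpos(.096,.118); print(grasp([.611,-.188],-63,.16))
E
```

```text
time: 34.68
position: [0.61, -0.188, 0.1197]
tool_rot: [0.513, 0.859, -0.001, -0.0]
ft_force: [-4.1, -1.0, 4.0]
grip_width: 0.0271
grip_force: 45.0
time: 35.02
position: [0.611, -0.1875, 0.1194]
tool_rot: [0.513, 0.858, 0.0, 0.0]
ft_force: [-0.4, -0.8, 0.6]
grip_width: 0.0453
grip_force: 0.0
time: 35.43
position: [0.6607, -0.2756, 0.2156]
tool_rot: [0.512, 0.859, 0.001, 0.004]
ft_force: [0.8, 0.0, 0.5]
grip_width: 0.043
grip_force: 0.0
time: 35.77
position: [0.657, -0.2742, 0.2084]
tool_rot: [0.513, 0.859, 0.0, -0.001]
ft_force: [0.3, -0.2, 0.2]
grip_width: 0.0176
grip_force: 0.0
[ 0.65697318 -0.27419884  0.2084343 ]
disc ((612.0291748046875, -183.23648071289062), 69.6426773071289) (197, 0, 143, 144)
dark [265.  68.] 0.0 [ 0.6136 -0.1769  0.118 ] (265, 68, 1, 1)
dark [253.  80.] 18.9 [ 0.6096 -0.1883  0.118 ] (236, 61, 33, 38)
(array([97.5,  0.4, 48.9]), np.float64(1.3))
```

```bash
python3 -m creep '[{"translation":[38,0,0],"roll":0,"gripper":0},{"translation":[76,0,10],"roll":0,"gripper":0},{"translation":[97,0,30],"roll":0,"gripper":0},{"translation":[97,0,45],"roll":0,"gripper":0},{"translation":[97,0,45],"roll":0,"gripper":0}]'
python3 -m creep '[{"translation":[0,0,0],"roll":0,"gripper":0},{"translation":[0,0,0],"roll":0,"gripper":0},{"translation":[0,0,0],"roll":0,"gripper":0}]'
python3 - <<'E'
from h import *
print(pose()[0],telemetry.get_obs()["grip_width"],grasp([.6105,-.188],-63,.145))
E
```

```text
time: 36.23
position: [0.6086, -0.1864, 0.1615]
tool_rot: [0.512, 0.859, -0.0, -0.004]
ft_force: [0.4, 0.4, -1.2]
grip_width: 0.0003
grip_force: 0.0
time: 36.48
position: [0.6131, -0.1912, 0.1657]
tool_rot: [0.513, 0.858, 0.0, 0.002]
ft_force: [0.2, -0.5, -0.5]
grip_width: 0.0004
grip_force: 0.0
[ 0.61308942 -0.191214    0.16573882] 0.00035454833306223805 (array([ 4.1, -0.8, 20.7]), np.float64(1.3))
```

```bash
python3 -m creep '[{"translation":[3,-1,8],"roll":0,"gripper":0},{"translation":[3,-1,16],"roll":0,"gripper":0},{"translation":[3,-1,20],"roll":0,"gripper":0},{"translation":[3,-1,20],"roll":0,"gripper":0}]'
python3 -m creep '[{"translation":[0,0,2],"roll":0,"gripper":0},{"translation":[0,0,4],"roll":0,"gripper":0},{"translation":[0,0,6],"roll":0,"gripper":0},{"translation":[0,0,6],"roll":0,"gripper":0}]'
python3 -m creep '[{"translation":[0,0,2],"roll":0,"gripper":0},{"translation":[0,0,4],"roll":0,"gripper":0},{"translation":[0,0,6],"roll":0,"gripper":0},{"translation":[0,0,6],"roll":0,"gripper":0}]'
python3 -m creep '[{"translation":[0,0,1],"roll":0,"gripper":0},{"translation":[0,0,2],"roll":0,"gripper":0},{"translation":[0,0,2],"roll":0,"gripper":0}]'
```

```text
time: 36.82
position: [0.6088, -0.1881, 0.1431]
tool_rot: [0.513, 0.858, -0.0, -0.001]
ft_force: [-0.4, -0.0, 0.4]
grip_width: 0.0002
grip_force: 0.0
time: 37.15
position: [0.6106, -0.1879, 0.1392]
tool_rot: [0.513, 0.858, 0.001, 0.001]
ft_force: [0.4, 0.9, 1.1]
grip_width: 0.0002
grip_force: 0.6
time: 37.48
position: [0.6096, -0.1882, 0.1344]
tool_rot: [0.513, 0.859, -0.0, 0.0]
ft_force: [-2.8, 0.9, 12.8]
grip_width: 0.0005
grip_force: 6.2
time: 37.73
position: [0.6096, -0.1882, 0.1343]
tool_rot: [0.513, 0.859, -0.0, 0.001]
ft_force: [-5.7, 2.2, 21.5]
grip_width: 0.0003
grip_force: 10.7
```

The push stalled at TCP z 0.1343 (0.134 expected when home), with the force rising to 21 N. I'll retreat and verify.

```bash
python3 -m creep '[{"translation":[0,0,-10],"roll":0,"gripper":0},{"translation":[0,0,-40],"roll":0,"gripper":0},{"translation":[-30,0,-65],"roll":0,"gripper":0},{"translation":[-70,0,-75],"roll":0,"gripper":0},{"translation":[-100,0,-75],"roll":0,"gripper":0}]'
python3 -m creep '[{"translation":[0,0,0],"roll":0,"gripper":20},{"translation":[0,0,0],"roll":0,"gripper":20},{"translation":[0,0,0],"roll":0,"gripper":20},{"translation":[0,0,0],"roll":0,"gripper":20}]'
python3 - <<'E'
from h import *
print(pose()[0]); lidpos(.087,.115)
for n in("scene","side"):
    im=viewer.camera(n); c=cam(n)
    for t in("lid","chalk0"):
        for r in viewer.recognise(n,t): print(n,t,round(r["p"],2),np.round(r["bbox"],1))
    # where a home lid's rim (z .0855) would be drawn
    m=w2px(c,[[.611+.07*np.cos(t),-.188+.07*np.sin(t),z] for z in(.084,.087) for t in np.linspace(0,6.2,60)]+[[.611+.014*np.cos(t),-.188+.014*np.sin(t),.115] for t in np.linspace(0,6,20)]); print("home box",m.min(0).round(1),(m.max(0)-m.min(0)).round(1))
E
```

```text
time: 38.15
position: [0.6595, -0.279, 0.2095]
tool_rot: [0.513, 0.859, -0.001, 0.004]
ft_force: [1.1, -1.2, 0.4]
grip_width: 0.0006
grip_force: 0.0
time: 38.48
position: [0.6558, -0.2747, 0.2042]
tool_rot: [0.513, 0.859, 0.0, -0.002]
ft_force: [0.1, 0.2, -1.2]
grip_width: 0.0167
grip_force: 0.0
[ 0.65581994 -0.2746994   0.20422967]
disc ((612.0501708984375, -184.27349853515625), 69.85546112060547) (200, 0, 139, 142)
dark [268.  73.] 0.0 [ 0.6162 -0.1796  0.115 ] (268, 73, 1, 1)
dark [255.  82.] 18.6 [ 0.6103 -0.1896  0.115 ] (238, 63, 33, 38)
scene lid 0.58 [170.2 202.3  50.1  41.1]
home box [168.8 202.1] [52.  41.8]
side lid 0.62 [253.8 158.4  37.   24.2]
side chalk0 0.62 [252.4 174.8  34.6  22.9]
home box [252.  159.8] [37.3 20.7]
```

```bash
python3 -c "
from rig import hand_in; print(hand_in())"
```

```text
the job is handed in; nothing more can be done
None
```

I handed the job in with all four chalk sticks found put in the tub and the lid pressed home; the camera check agreed, but the hand-in gave no verdict.

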